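Knife-edge check of trimmer wheels

TASK

Lift the cover plate off the balancing stand and lay it flat on the rubber mat, then try the wheels from the rack on the stand's knife edges, letting each go to see whether it rolls by itself. A wheel that swings round an eighth of a turn or more within a second is unbalanced and goes into the scrap bin; one that stays still goes back to stand in a cradle of the rack. When all are sorted, seat the cover fully home on the stand's two pins again; do not disturb the cast and the bowl beside the rack.

Things in the scene. Friction and masses are not known exactly. Their poses are not given: they have to be found in the camera images.
- stand: the knife-edge balancing stand, fixed; origin in the middle of its underside, axes as stand_mid. Let go on it in the attitude it had in the rack (heavy sides then point level), a true wheel (mass centre less than 0.3 mm off) stays still and an unbalanced one (1 to 3 mm off) swings over 45 degrees within a second and rests some seconds later; one in between may be sorted either way
- stand_mid (a point): the middle of the stand between its two level knife edges, at the height of their tops (62 mm above the bench). The edges run along y, 194 mm long, 3 mm wide, 56 mm apart (at x = -28 and +28 mm). A wheel is laid across them by its arbor, the wheel between them, its centre then 6 mm above this point, free to roll along y; the base plate is 48 mm below this point
- stand_pin (a point): centre of the foot of one of the stand's two upright pins, 8 mm diameter, 17 mm tall, the upper 10 mm a cone. Each stands in the middle of the flat top of a cheek, 100 mm (x) by 16 mm (y), that closes off one end of the knife edges and stops a rolling arbor. The pins stand 105 mm either side of stand_mid along y (this one at +y), the cheek tops 14 mm above it
- cover_grip (a point): the loose cover plate, 242 mm (y) by 104 mm (x) by 4 mm, 0.35 kg, with a black rib handle 64 mm long (y), 14 mm wide (x), 28 mm tall in the middle of its top. Two 13 mm holes lie on its y axis, 105 mm either side. The point is the handle's centre, 18 mm above the underside; 32 mm above stand_mid when seated on the cheeks with the pins through the holes. Fits either way round
- rack_mid (a point): the wheel rack, fixed: five cradles at y = -160, -80, 0, 80 and 160 mm. In each, two cross rods, 10 mm diameter, 32 mm apart, carry a wheel by its rim, arbor along the rack's x. The wheel stands between two side plates (x = -28 and +28 mm, 8 mm thick) whose tops lie 4 mm below its arbor and keep it upright. The point is the centre of a wheel standing in the middle cradle, 54 mm above the bench
- bin: the scrap bin, a loose grey open plastic box 180 mm (x) by 220 mm (y), 80 mm tall, walls and floor 4 mm, 1.5 kg; the origin is the centre of its underside. It stands to the left or the right of the stand, the mat on the other side
- mat_mid (a point): a black rubber mat fixed flat on the bench, 160 mm (x) by 260 mm (y), 3 mm thick; the point is the middle of its top face
- wheel1_mid (a point): grey abrasive wheel, 72 mm diameter, 16 mm thick, fixed at the middle of a steel arbor 12 mm diameter, 90 mm long; about 0.28 kg. The point is its centre; x runs along the arbor (level), z through the white index stripe painted across the rim (uppermost at the start). All wheels look alike; each is true or unbalanced; it may be absent
- wheel2_mid (a point): grey abrasive wheel, 72 mm diameter, 16 mm thick, fixed at the middle of a steel arbor 12 mm diameter, 90 mm long; about 0.28 kg. The point is its centre; x runs along the arbor (level), z through the white index stripe painted across the rim (uppermost at the start). All wheels look alike; each is true or unbalanced; it may be absent
- wheel3_mid (a point): grey abrasive wheel, 72 mm diameter, 16 mm thick, fixed at the middle of a steel arbor 12 mm diameter, 90 mm long; about 0.28 kg. The point is its centre; x runs along the arbor (level), z through the white index stripe painted across the rim (uppermost at the start). All wheels look alike; each is true or unbalanced; it may be absent
- wheel4_mid (a point): grey abrasive wheel, 72 mm diameter, 16 mm thick, fixed at the middle of a steel arbor 12 mm diameter, 90 mm long; about 0.28 kg. The point is its centre; x runs along the arbor (level), z through the white index stripe painted across the rim (uppermost at the start). All wheels look alike; each is true or unbalanced; it may be absent
- wheel5_mid (a point): grey abrasive wheel, 72 mm diameter, 16 mm thick, fixed at the middle of a steel arbor 12 mm diameter, 90 mm long; about 0.28 kg. The point is its centre; x runs along the arbor (level), z through the white index stripe painted across the rim (uppermost at the start). All wheels look alike; each is true or unbalanced; it may be absent
- cast2: a pale dental stone cast, 56 by 62 mm, 35 mm tall, loose; it belongs to other work. The origin is on its underside
- bowl: a blue rubber mixing bowl, 90 mm diameter, 60 mm tall, loose; it belongs to other work. The origin is on its underside
Mind the look-alikes: they are no part of the job. Leave any turquoise look-alike of the part that bears wheel2_mid alone. What is shaped like the part that bears wheel1_mid but turquoise is not meant.

How it is judged (in metres and radians):
On the way, in this order (a step that is already met when the one before it is completed fails the run):
1. the cover plate lies flat on the rubber mat, released (horizontal distance between cover_grip and mat_mid below 0.07 m and z of cover_grip in the frame of mat_mid below 0.03 m and angle between cover_grip's own z axis and vertical below 0.05 rad and contact force between the fingers and cover below 0.05 N and linear speed of cover below 0.03 m/s and angular speed of cover below 0.5 rad/s), for 0.2 s.
2. a wheel lies on the knife edges by its arbor, let go (((x of wheel1_mid in the frame of stand_mid between -0.022 and 0.022 m and y of wheel1_mid in the frame of stand_mid between -0.095 and 0.095 m and z of wheel1_mid in the frame of stand_mid between 0.002 and 0.01 m and contact force between the fingers and wheel1 below 0.05 N) or (x of wheel2_mid in the frame of stand_mid between -0.022 and 0.022 m and y of wheel2_mid in the frame of stand_mid between -0.095 and 0.095 m and z of wheel2_mid in the frame of stand_mid between 0.002 and 0.01 m and contact force between the fingers and wheel2 below 0.05 N) or (x of wheel3_mid in the frame of stand_mid between -0.022 and 0.022 m and y of wheel3_mid in the frame of stand_mid between -0.095 and 0.095 m and z of wheel3_mid in the frame of stand_mid between 0.002 and 0.01 m and contact force between the fingers and wheel3 below 0.05 N) or (x of wheel4_mid in the frame of stand_mid between -0.022 and 0.022 m and y of wheel4_mid in the frame of stand_mid between -0.095 and 0.095 m and z of wheel4_mid in the frame of stand_mid between 0.002 and 0.01 m and contact force between the fingers and wheel4 below 0.05 N) or (x of wheel5_mid in the frame of stand_mid between -0.022 and 0.022 m and y of wheel5_mid in the frame of stand_mid between -0.095 and 0.095 m and z of wheel5_mid in the frame of stand_mid between 0.002 and 0.01 m and contact force between the fingers and wheel5 below 0.05 N))), for 0.3 s.
3. with the cover off, every unbalanced wheel is in the scrap bin and every true one in a rack cradle, at rest (core: a wheel's hidden unbalance, not readable; under 0.64 true, over 1.23 unbalanced) (((value of joint core1 above 0.64 rad and x of wheel1_mid in the frame of bin between -0.09 and 0.09 m and y of wheel1_mid in the frame of bin between -0.11 and 0.11 m and z of wheel1_mid in the frame of bin between 0 and 0.115 m and linear speed of wheel1 below 0.03 m/s and angular speed of wheel1 below 0.5 rad/s) or (value of joint core1 below 1.23 rad and x of wheel1_mid in the frame of rack_mid between -0.022 and 0.022 m and y of wheel1_mid in the frame of rack_mid between -0.18 and 0.18 m and z of wheel1_mid in the frame of rack_mid between -0.0028 and 0.006 m and linear speed of wheel1 below 0.03 m/s and angular speed of wheel1 below 0.5 rad/s)) and ((value of joint core2 above 0.64 rad and x of wheel2_mid in the frame of bin between -0.09 and 0.09 m and y of wheel2_mid in the frame of bin between -0.11 and 0.11 m and z of wheel2_mid in the frame of bin between 0 and 0.115 m and linear speed of wheel2 below 0.03 m/s and angular speed of wheel2 below 0.5 rad/s) or (value of joint core2 below 1.23 rad and x of wheel2_mid in the frame of rack_mid between -0.022 and 0.022 m and y of wheel2_mid in the frame of rack_mid between -0.18 and 0.18 m and z of wheel2_mid in the frame of rack_mid between -0.0028 and 0.006 m and linear speed of wheel2 below 0.03 m/s and angular speed of wheel2 below 0.5 rad/s)) and ((value of joint core3 above 0.64 rad and x of wheel3_mid in the frame of bin between -0.09 and 0.09 m and y of wheel3_mid in the frame of bin between -0.11 and 0.11 m and z of wheel3_mid in the frame of bin between 0 and 0.115 m and linear speed of wheel3 below 0.03 m/s and angular speed of wheel3 below 0.5 rad/s) or (value of joint core3 below 1.23 rad and x of wheel3_mid in the frame of rack_mid between -0.022 and 0.022 m and y of wheel3_mid in the frame of rack_mid between -0.18 and 0.18 m and z of wheel3_mid in the frame of rack_mid between -0.0028 and 0.006 m and linear speed of wheel3 below 0.03 m/s and angular speed of wheel3 below 0.5 rad/s)) and ((value of joint core4 above 0.64 rad and x of wheel4_mid in the frame of bin between -0.09 and 0.09 m and y of wheel4_mid in the frame of bin between -0.11 and 0.11 m and z of wheel4_mid in the frame of bin between 0 and 0.115 m and linear speed of wheel4 below 0.03 m/s and angular speed of wheel4 below 0.5 rad/s) or (value of joint core4 below 1.23 rad and x of wheel4_mid in the frame of rack_mid between -0.022 and 0.022 m and y of wheel4_mid in the frame of rack_mid between -0.18 and 0.18 m and z of wheel4_mid in the frame of rack_mid between -0.0028 and 0.006 m and linear speed of wheel4 below 0.03 m/s and angular speed of wheel4 below 0.5 rad/s)) and ((value of joint core5 above 0.64 rad and x of wheel5_mid in the frame of bin between -0.09 and 0.09 m and y of wheel5_mid in the frame of bin between -0.11 and 0.11 m and z of wheel5_mid in the frame of bin between 0 and 0.115 m and linear speed of wheel5 below 0.03 m/s and angular speed of wheel5 below 0.5 rad/s) or (value of joint core5 below 1.23 rad and x of wheel5_mid in the frame of rack_mid between -0.022 and 0.022 m and y of wheel5_mid in the frame of rack_mid between -0.18 and 0.18 m and z of wheel5_mid in the frame of rack_mid between -0.0028 and 0.006 m and linear speed of wheel5 below 0.03 m/s and angular speed of wheel5 below 0.5 rad/s)) and distance between cover_grip and stand_mid above 0.06 m), for 0.2 s.
4. the cover plate is seated on the stand with both pins through it, at rest (horizontal distance between cover_grip and stand_mid below 0.006 m and z of cover_grip in the frame of stand_mid between 0.028 and 0.0345 m and angle between cover_grip's own z axis and vertical below 0.03 rad and linear speed of cover below 0.03 m/s and angular speed of cover below 0.5 rad/s), for 0.2 s.
At the end, for the whole second after the job is handed in: every unbalanced wheel in the scrap bin (centre under 115 mm above its underside), every true wheel's arbor in a pair of rack notches (height within 6 mm, sideways within 22 mm), the cover plate home on the stand (centre within 6 mm, flat within 2.5 mm and 0.03 rad), all at rest (all of step 4 and ((value of joint core1 above 0.64 rad and x of wheel1_mid in the frame of bin between -0.09 and 0.09 m and y of wheel1_mid in the frame of bin between -0.11 and 0.11 m and z of wheel1_mid in the frame of bin between 0 and 0.115 m and linear speed of wheel1 below 0.03 m/s and angular speed of wheel1 below 0.5 rad/s) or (value of joint core1 below 1.23 rad and x of wheel1_mid in the frame of rack_mid between -0.022 and 0.022 m and y of wheel1_mid in the frame of rack_mid between -0.18 and 0.18 m and z of wheel1_mid in the frame of rack_mid between -0.0028 and 0.006 m and linear speed of wheel1 below 0.03 m/s and angular speed of wheel1 below 0.5 rad/s)) and ((value of joint core2 above 0.64 rad and x of wheel2_mid in the frame of bin between -0.09 and 0.09 m and y of wheel2_mid in the frame of bin between -0.11 and 0.11 m and z of wheel2_mid in the frame of bin between 0 and 0.115 m and linear speed of wheel2 below 0.03 m/s and angular speed of wheel2 below 0.5 rad/s) or (value of joint core2 below 1.23 rad and x of wheel2_mid in the frame of rack_mid between -0.022 and 0.022 m and y of wheel2_mid in the frame of rack_mid between -0.18 and 0.18 m and z of wheel2_mid in the frame of rack_mid between -0.0028 and 0.006 m and linear speed of wheel2 below 0.03 m/s and angular speed of wheel2 below 0.5 rad/s)) and ((value of joint core3 above 0.64 rad and x of wheel3_mid in the frame of bin between -0.09 and 0.09 m and y of wheel3_mid in the frame of bin between -0.11 and 0.11 m and z of wheel3_mid in the frame of bin between 0 and 0.115 m and linear speed of wheel3 below 0.03 m/s and angular speed of wheel3 below 0.5 rad/s) or (value of joint core3 below 1.23 rad and x of wheel3_mid in the frame of rack_mid between -0.022 and 0.022 m and y of wheel3_mid in the frame of rack_mid between -0.18 and 0.18 m and z of wheel3_mid in the frame of rack_mid between -0.0028 and 0.006 m and linear speed of wheel3 below 0.03 m/s and angular speed of wheel3 below 0.5 rad/s)) and ((value of joint core4 above 0.64 rad and x of wheel4_mid in the frame of bin between -0.09 and 0.09 m and y of wheel4_mid in the frame of bin between -0.11 and 0.11 m and z of wheel4_mid in the frame of bin between 0 and 0.115 m and linear speed of wheel4 below 0.03 m/s and angular speed of wheel4 below 0.5 rad/s) or (value of joint core4 below 1.23 rad and x of wheel4_mid in the frame of rack_mid between -0.022 and 0.022 m and y of wheel4_mid in the frame of rack_mid between -0.18 and 0.18 m and z of wheel4_mid in the frame of rack_mid between -0.0028 and 0.006 m and linear speed of wheel4 below 0.03 m/s and angular speed of wheel4 below 0.5 rad/s)) and ((value of joint core5 above 0.64 rad and x of wheel5_mid in the frame of bin between -0.09 and 0.09 m and y of wheel5_mid in the frame of bin between -0.11 and 0.11 m and z of wheel5_mid in the frame of bin between 0 and 0.115 m and linear speed of wheel5 below 0.03 m/s and angular speed of wheel5 below 0.5 rad/s) or (value of joint core5 below 1.23 rad and x of wheel5_mid in the frame of rack_mid between -0.022 and 0.022 m and y of wheel5_mid in the frame of rack_mid between -0.18 and 0.18 m and z of wheel5_mid in the frame of rack_mid between -0.0028 and 0.006 m and linear speed of wheel5 below 0.03 m/s and angular speed of wheel5 below 0.5 rad/s))); the robot touches nothing.
It fails at once if the cast or the bowl beside the rack was shifted by more than 30 mm (distance of any of cast2, bowl from where it was at the start of the episode above 0.03 m).
Of wheel1, wheel2, wheel3, wheel4, wheel5 only 3 to 5 are there at a start; the rules pass over those that are not, and their reading is None.
At some moment in a run one of bin, cover may be knocked a few centimetres aside while the robot is not near it.
It also fails if it takes over 210 s, if anything falls off the work surface, if the arm or the gripper's body presses on something with over 40 N, if the wrist force passes 120 N, or if a joint passes its speed limit or range.

ROBOT

A 6-joint arm with a two-finger parallel gripper is mounted at the origin on the work surface. World frame = base frame: x ahead of the robot, y to its left, z up, the work surface at z = 0. Lengths are in m, angles in degrees, forces in N, time in s.
With the tool pointing down it reaches from about 0.3 to 0.95 m from the base axis. Payload 3.1 kg.
Tool frame: the origin (TCP) lies at the centre of the arm's flange, where the gripper is bolted on; the fingertips stand 173 mm ahead of it and the grasp point (between the pads) lies 155 mm ahead of it; z points along the fingers, y is the direction in which the jaws open and shut (so a half turn about z gives the same grasp; the last joint's range is limited). The gripper opens to 85 mm and grips with 20 to 120 N. Pads are 22 mm wide; open, the fingers measure 114 mm over their backs; the gripper's body (76 mm by 85 mm) begins 54 mm behind the grasp point. The pads swing forward as they close: fully open they stand 13 mm farther back than shut.
Start: joints at [-77.676, 17.653, 93.61, -0, 68.738, -3.994], TCP at [0.176, -0.6, 0.405] pointing down, gripper open.
Joint ranges: [-175.34, 175.34], [-45.06, 112.39], [2.9, 150.54], [-68.45, 248.45], [3.09, 151.38], [-168.51, 168.51]. Speed limits (degrees/s): [159.86, 159.86, 180, 180, 180, 180].

INTERFACE

Orientations are given as [roll, pitch, yaw] about the fixed x, y, z axes, in that order (R = Rz(yaw) Ry(pitch) Rx(roll)).
In Python, from plant import arm gives the robot as it stands.
- The arm moves only by the tool carry_out, never from a script. Its arguments are lists of equal length, an entry for each row: "linear": the shift along the tool's x, y, z in mm, a list of three; "twist": the turn about the tool's z in rad. In form: {"linear": [[x, y, z], ...], "twist": [twist, ...]}. A call has 1 to 8 rows; each row is the pose to reach, as a shift and turn from the pose measured when the call began, along the tool's axes at that moment; what a row does not reach only later rows make up. A row lasts 1/12 s, in which the tool goes at most 41.7 mm and 7.16 degrees, less where a joint would pass 70% of its speed; a pose out of reach is approached as far as the arm can. A call with a gripper value outside its range is refused whole. "claw" is the closure, from 0 (fully open) to 1 (shut), set as the call begins (left out, the last holds). The fingers move at their own pace and stop on an object; the grip force is fixed at half the most. Time passes only in rows, so rows that repeat a pose let the fingers close. It gives the time, the measured TCP pose, the force and the opening at its end, in the units of the state.
- arm.state(): the state, without advancing time (a new reading comes with each control period).
- arm.read_camera(name): name is "side" or "top"; returns (picture, depth): 384x512x3 uint8, blue, green, red; 384x512 float32, m along the optical axis (not along the pixel's ray), 0 where there is no reading.
- arm.camera_info(name): a dict with "mtx" (3x3 intrinsics, pixels), "extrinsics" (4x4, takes a point from camera to world coordinates). Camera axes: x right, y down, z forward; pixel columns grow to the right and rows downward; lengths in m; the calibration is good to about 2 mm. A picture is of the moment at which its call begins. camera_info takes no time and is no camera call.
- arm.close_job(): hands the job in, once; it reports no verdict.
The state is a dict: "time": time; "joint_pos": joint angles; "joint_velocities": joint speeds; "joint_torque": joint torques, N m; "ee_pos": TCP position; "eef_rot": TCP orientation; "wrist_force": force on the tool from outside, world axes, zero at the start; "wrist_torque": the same for the moment, N m; "opening": finger opening in m.
Only numpy, scipy, OpenCV 4.12 (cv2) and the standard library are available. Lean on these libraries where they do the work, as an engineer would, in place of code of your own. Each camera call takes 0.05 s, during which the arm holds its last target. There are 200 camera calls.

## Working session

There is one attempt and no reset: what is moved stays moved. The work goes in short steps, Python scripts to look and compute and a tool call to move; the robot and the scene stay as the last step left them, time stands still between calls to the robot, and variables do not carry over. Pictures are saved under pics/ and viewed, about 12 in all and at most 16, crops included, and the job is handed in when it is done.

Besides the shell and the picture viewer there is one more tool, called after ">>>" as name(argument=value, ...) on one line, values as JSON. carry_out: Moves the arm, as the interface text tells. Its arguments: {"type":"object","properties":{"linear":{"type":"array","items":{"type":"array","items":{"type":"number"}}},"twist":{"type":"array","items":{"type":"number"}},"claw":{"type":"number"}},"required":["linear","twist"]}

```bash
ls; mkdir -p pics
python3 - <<'E'
from plant import arm
import cv2,numpy as np
print(arm.state())
for n in("top","side"):
    p,d=arm.read_camera(n); i=arm.camera_info(n)
    np.savez(f'{n}0.npz',p=p,d=d,K=i['mtx'],E=i['extrinsics'])
    print(n,np.array(i['mtx']).round(1).tolist(),np.array(i['extrinsics']).round(3).tolist())
    cv2.imwrite(f'pics/{n}0.png',p)
E
```

```text
pics
{'time': 0.0, 'joint_pos': array([-7.76738057e+01,  1.77038034e+01,  9.36901153e+01,  1.72618402e-03,
        6.87375783e+01, -3.99492439e+00]), 'joint_velocities': array([-0.05082171,  0.07592202, -0.05750397,  0.05624964,  0.02633374,
       -0.00479181]), 'joint_torque': array([ 1.16809733e-03, -4.15249944e+01, -2.76664978e+01, -9.82388042e-05,
        1.02895126e-02, -5.41878350e-06]), 'ee_pos': array([ 0.17550886, -0.59940404,  0.4034493 ]), 'eef_rot': array([-1.79868934e+02, -1.07644762e-02,  1.63204785e+01]), 'wrist_force': array([-0.1083745 ,  0.21377564, -0.09100267]), 'wrist_torque': array([-0.01348384, -0.03986358, -0.02192687]), 'opening': 0.08552477437626492}
top [[378.0, 0.0, 261.8], [0.0, 378.0, 190.4], [0.0, 0.0, 1.0]] [[0.016, -0.978, 0.206, 0.391], [-1.0, -0.015, 0.002, 0.064], [0.001, -0.206, -0.979, 1.202], [0.0, 0.0, 0.0, 1.0]]
side [[476.0, 0.0, 248.1], [0.0, 476.0, 188.3], [0.0, 0.0, 1.0]] [[-0.711, -0.48, 0.515, -0.176], [-0.703, 0.469, -0.534, 0.87], [0.015, -0.742, -0.671, 1.096], [0.0, 0.0, 0.0, 1.0]]
```

Run:
```python
import cv2
for n in("top","side"):
    p=cv2.imread(f'pics/{n}0.png'); cv2.imwrite(f'pics/{n}0b.png',cv2.resize(p,(800,600),interpolation=cv2.INTER_CUBIC))
```

```text
(no output)
```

View pics/top0b.png

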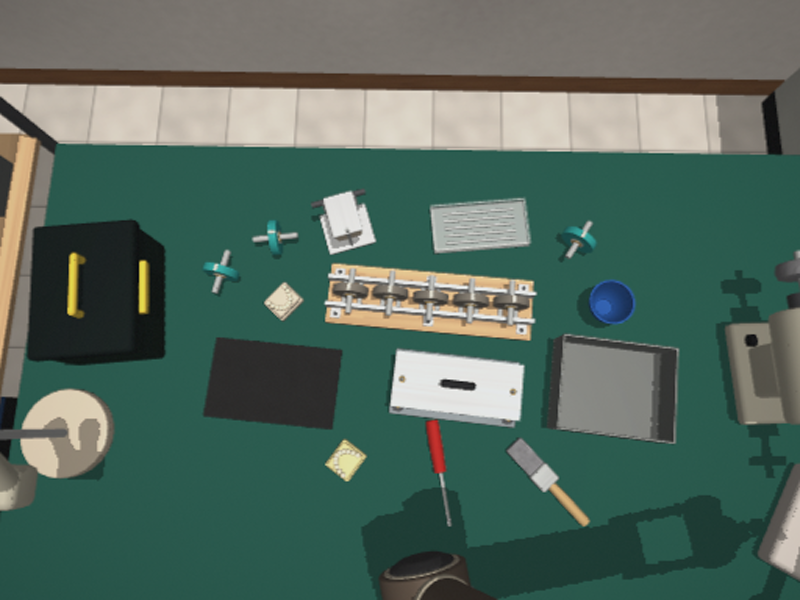

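View pics/side0b.png

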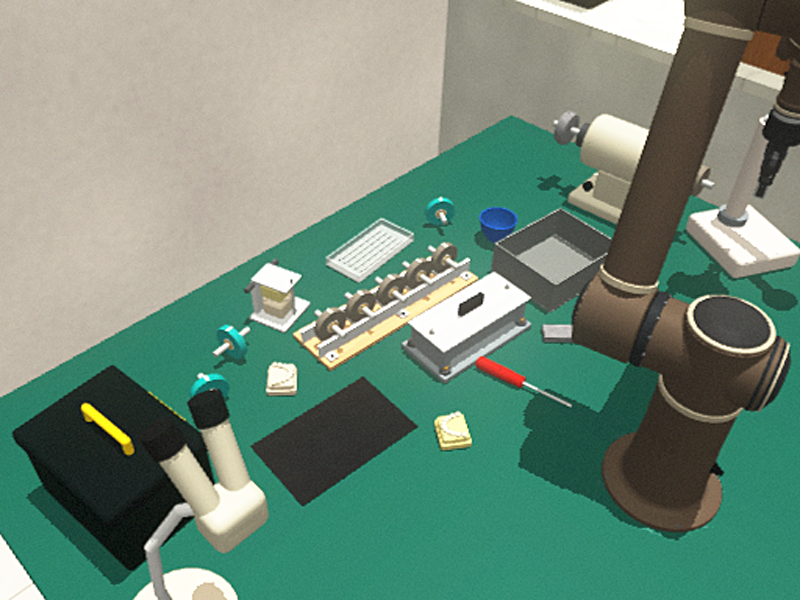

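The top view shows, scaled to 800×600: five grey wheels in the rack at (349,287) to (512,301), the cover on the stand at (457,385) with its handle, the mat at (273,383) and the bin at (615,388). The turquoise wheels are decoys. The side view agrees.

```bash
cat > h.py <<'E'
import numpy as np,cv2
from plant import arm
def look(n='top',save=None):
    p,d=arm.read_camera(n); i=arm.camera_info(n)
    if save: cv2.imwrite(f'pics/{save}.png',p)
    return p,d,cloud(d,i['mtx'],i['extrinsics'])
def cloud(d,K,E):
    K=np.array(K);E=np.array(E); v,u=np.indices(d.shape)
    P=np.stack([(u-K[0,2])/K[0,0]*d,(v-K[1,2])/K[1,1]*d,d],-1)
    W=P@E[:3,:3].T+E[:3,3]; W[d==0]=np.nan; return W
def rect(X):
    "min area rect of xy points: centre, long, short, angle of long axis (deg, in (-90,90])"
    (c,s,a)=cv2.minAreaRect((X[:,:2]*1000).astype(np.float32))
    if s[0]<s[1]: s=s[::-1]; a+=90
    return np.round(c,1),np.round(s,1),round((a+90)%180-90,2)
def box(W,c,r,z0,z1):
    m=(abs(W[...,0]-c[0])<r[0])&(abs(W[...,1]-c[1])<r[1])&(W[...,2]>z0)&(W[...,2]<z1)
    return m
def clean(m,k=3): return cv2.morphologyEx(m.astype(np.uint8),cv2.MORPH_OPEN,np.ones((k,k)))>0
E
python3 - <<'E'
from h import *
f=np.load('top0.npz');p=f['p'];W=cloud(f['d'],f['K'],f['E'])
def at(x,y): return W[int(y/1.5625),int(x/1.5625)].round(3)
for n,q in dict(handle=(458,384),mat=(273,383),bin=(615,388),rackmid=(430,296),w1=(349,289),w5=(512,301),bench=(380,480),bowl=(611,303)).items(): print(n,at(*q))
c=at(430,370); 
m=box(W,at(458,370),(.12,.18),.074,.09); print('cover',rect(W[clean(m)]),np.median(W[m][:,2]))
m=box(W,at(458,384),(.05,.06),.095,.13); print('handle',m.sum(),rect(W[m]),np.nanmedian(W[m][:,2]),W[m].mean(0))
g=p.max(-1)
m=clean(box(W,at(273,383),(.16,.18),-.01,.012)&(g<60));print('mat',rect(W[m]),np.median(W[m][:,2]))
m=box(W,at(615,388),(.16,.18),.07,.095);print('bin rim',m.sum(),rect(W[m]))
m=box(W,at(430,296),(.09,.26),.065,.1);print('wheels top',m.sum())
n,l,s,cc=cv2.connectedComponentsWithStats(m.astype(np.uint8))
for i in range(1,n):
    if s[i,4]>10: X=W[l==i];print(s[i,4],X.mean(0).round(4),rect(X))
m=box(W,at(430,296),(.12,.3),.008,.03)&(p[...,0]<p[...,2]-40);print('base',rect(W[clean(m)]),np.median(W[m][:,2]))
E
```

```text
handle [ 0.462 -0.026  0.107]
mat [0.463 0.339 0.007]
bin [ 0.464 -0.349  0.001]
rackmid [0.63  0.027 0.088]
w1 [0.641 0.183 0.094]
w5 [ 0.623 -0.13   0.089]
bench [0.279 0.118 0.003]
bowl [ 0.639 -0.35   0.009]
cover (array([460. , -25.4]), array([242.2, 104.5]), 84.37) 0.08068606836711356
handle 111 (array([459.9, -24.5]), array([61.6, 13.8]), 84.23) 0.10794228651582927 [ 0.4593889  -0.0249432   0.10780081]
mat (array([464.6, 338.6]), array([258.7, 160.4]), 84.99) 0.003854643716250994
bin rim 539 (array([ 460.2, -327.9]), array([221., 180.]), 83.68)
wheels top 733
140 [0.6431 0.1834 0.0823] (array([643.5, 184.2]), array([65.1, 17.6]), 86.76)
144 [0.6394 0.1055 0.0819] (array([640.7, 105.8]), array([68.4, 17.7]), 83.98)
140 [0.6307 0.027  0.082 ] (array([631.1,  26.6]), array([67.9, 18.4]), 86.23)
143 [ 0.6265 -0.0522  0.0815] (array([630.7, -54. ]), array([68.1, 23.3]), 87.1)
144 [ 0.6238 -0.1322  0.0818] (array([ 624. , -133.2]), array([68.2, 18.1]), 85.3)
18 [ 0.5513 -0.2287  0.0768] (array([ 550.6, -229. ]), array([20.7,  4.3]), -5.47)
base (array([634.8,  25.7]), array([418.7, 125.5]), 85.77) 0.012640819154461913
```

```bash
cat >> h.py <<'E'
def plan(*tg,start=None):
    "targets (x,y,z mm, yaw deg) in turn; prints tool-frame shift mm and twist rad of each from the one before"
    s=arm.state(); q=np.r_[s['ee_pos']*1000,s['eef_rot'][2]] if start is None else np.array(start,float)
    print('at',q.round(1),'t',round(s['time'],2),'F',s['wrist_force'].round(1),'op',round(s['opening'],4))
    for t in tg:
        t=np.array(t,float);d=t-q;c,n=np.cos(np.radians(q[3])),np.sin(np.radians(q[3]))
        tw=-(d[3]+180)%360-180; tw=-((d[3]+180)%360-180)
        L=[d[0]*c+d[1]*n, d[0]*n-d[1]*c, -d[2]]
        print(np.round(L,1),'twist',round(np.radians(tw),4),'rows>=',round(max(np.linalg.norm(L)/41.7,abs(tw)/7.16),1)); q=t
E
python3 -c "
from h import *
plan((320,-310,405,50),(460,-25,330,84.3),(460,-25,258,84.3))"
```

```text
at [ 175.5 -599.5  403.6   16.3] t 0.1 F [-0.2  0.4  0.3] op 0.0851
[ 220.  -237.2   -1.4] twist -0.5879 rows>= 7.8
[308.3 -75.9  75. ] twist -0.5986 rows>= 7.8
[ 0.  0. 72.] twist -0.0 rows>= 1.7
```

>>> carry_out(linear=[[220, -237, 0], [220, -237, 0], [220, -237, 0], [220, -237, 0], [220, -237, 0], [220, -237, 0], [220, -237, 0], [220, -237, 0]], twist=[-0.59, -0.59, -0.59, -0.59, -0.59, -0.59, -0.59, -0.59])

```text
time: 0.77
ee_pos: [0.3204, -0.3073, 0.4035]
eef_rot: [-179.8, -0.1, 50.1]
wrist_force: [0.5, -0.2, 0.0]
opening: 0.0854
```

>>> carry_out(linear=[[308, -76, 75], [308, -76, 75], [308, -76, 75], [308, -76, 75], [308, -76, 75], [308, -76, 75], [308, -76, 75], [308, -76, 75]], twist=[-0.6, -0.6, -0.6, -0.6, -0.6, -0.6, -0.6, -0.6])

```text
time: 1.43
ee_pos: [0.4596, -0.0195, 0.3288]
eef_rot: [-179.9, -0.2, 84.6]
wrist_force: [0.7, -0.2, 0.2]
opening: 0.0853
```

```bash
python3 -c "
from h import *
plan((460,-25,330,84.3),(460,-25,258,84.3))"
```

```text
at [459.6 -19.5 328.8  84.6] t 1.43 F [ 0.7 -0.2  0.2] op 0.0853
[-5.4  1.  -1.2] twist 0.0047 rows>= 0.1
[ 0.  0. 72.] twist -0.0 rows>= 1.7
```

>>> carry_out(linear=[[-5.5, 1, 35], [-5.5, 1, 71], [-5.5, 1, 71], [-5.5, 1, 71]], twist=[0.005, 0.005, 0.005, 0.005])

```text
time: 1.77
ee_pos: [0.4583, -0.0243, 0.2557]
eef_rot: [-179.5, -0.2, 84.3]
wrist_force: [0.2, -0.6, 0.5]
opening: 0.0851
```

>>> carry_out(linear=[[0, 0, 0], [0, 0, 0], [0, 0, 0], [0, 0, 0], [0, 0, 0], [0, 0, 0], [0, 0, 0], [0, 0, 0]], twist=[0, 0, 0, 0, 0, 0, 0, 0], claw=1)

```text
time: 2.43
ee_pos: [0.4594, -0.0246, 0.2572]
eef_rot: [-179.7, -0.2, 84.3]
wrist_force: [-0.3, -0.4, 6.1]
opening: 0.0131
```

```bash
python3 -c "
from h import *
plan((460,-25,400,84.3),(465,160,360,84.3),(465,338,260,85),(465,338,187,85))
look('side','c1')"
```

```text
at [459.4 -24.6 257.2  84.3] t 2.43 F [-0.3 -0.4  6.1] op 0.0131
[  -0.3    0.7 -142.8] twist 0.0002 rows>= 3.4
[184.6 -13.4  40. ] twist -0.0 rows>= 4.5
[177.1 -17.7 100. ] twist -0.0122 rows>= 4.9
[ 0.  0. 73.] twist -0.0 rows>= 1.8
```

```bash
python3 -c "
import cv2
p=cv2.imread('pics/c1.png'); cv2.imwrite('pics/c1b.png',cv2.resize(p[120:320,170:420],None,fx=3,fy=3))"
```

```text
(no output)
```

View pics/c1b.png

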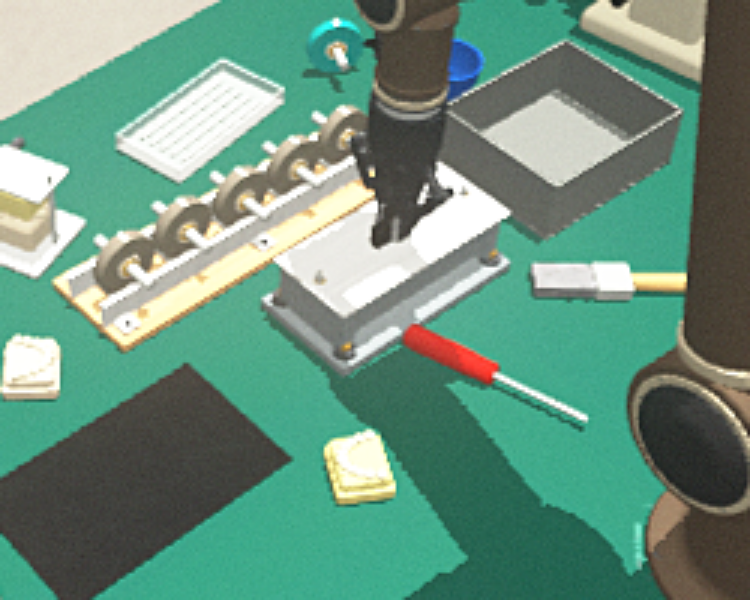

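The gripper is closed on the handle in the middle of the crop (opening 13.1 mm). The stand and rack have not moved.

>>> carry_out(linear=[[0, 0, -15], [0, 0, -30], [0, 0, -50], [0, 0, -80], [0, 0, -110], [0, 0, -143], [0, 0, -143], [0, 0, -143]], twist=[0, 0, 0, 0, 0, 0, 0, 0])

```text
time: 3.15
ee_pos: [0.4603, -0.0253, 0.4015]
eef_rot: [-179.9, -0.2, 84.3]
wrist_force: [-0.2, 0.2, -3.1]
opening: 0.0131
```

>>> carry_out(linear=[[37, -3, 8], [74, -6, 16], [110, -8, 24], [147, -11, 32], [184, -14, 40], [221, -18, 61], [258, -22, 82], [290, -25, 100]], twist=[0, 0, 0, 0, 0, 0, 0, 0])

```text
time: 3.82
ee_pos: [0.4619, 0.2673, 0.2986]
eef_rot: [-179.6, -0.0, 84.3]
wrist_force: [0.4, -1.1, -3.8]
opening: 0.0129
```

```bash
python3 -c "
from h import *
plan((465,338,230,85),(465,338,187,85))"
```

```text
at [461.9 267.3 298.6  84.3] t 3.82 F [ 0.4 -1.1 -3.8] op 0.0129
[70.6 -3.9 68.6] twist -0.0117 rows>= 2.4
[ 0.  0. 43.] twist -0.0 rows>= 1.0
```

>>> carry_out(linear=[[30, -2, 30], [60, -3, 50], [71, -4, 75], [71, -4, 95], [71, -4, 108], [71, -4, 112], [71, -4, 112]], twist=[0, 0, 0, 0, 0, 0, 0])

```text
time: 4.4
ee_pos: [0.4622, 0.3376, 0.1849]
eef_rot: [-179.3, 0.2, 84.3]
wrist_force: [0.0, 0.4, -3.3]
opening: 0.0127
```

>>> carry_out(linear=[[0, 0, 1.5], [0, 0, 1.5], [0, 0, 1.5]], twist=[0, 0, 0])

```text
time: 4.65
ee_pos: [0.4626, 0.3375, 0.1842]
eef_rot: [-179.3, 0.1, 84.3]
wrist_force: [-2.7, 1.1, 4.2]
opening: 0.013
```

>>> carry_out(linear=[[0, 0, 0], [0, 0, 0], [0, 0, 0], [0, 0, 0], [0, 0, 0], [0, 0, -30], [0, 0, -70], [0, 0, -105]], twist=[0, 0, 0, 0, 0, 0, 0, 0], claw=0.3)

```text
time: 5.32
ee_pos: [0.4634, 0.3373, 0.2894]
eef_rot: [-179.2, 0.2, 84.3]
wrist_force: [1.0, 0.9, 0.5]
opening: 0.0597
```

```bash
python3 -c "
from h import *
p,d,W=look('top','t1')
plan((560,240,320,86),(641.5,185,290,86))
cv2.imwrite('pics/t1b.png',cv2.resize(p[140:290,120:420],None,fx=2.6,fy=2.6))
"
```

```text
at [466.6 339.3 298.   84.3] t 5.37 F [1.  1.7 4.7] op 0.0599
[-89.6 102.8 -22. ] twist -0.0295 rows>= 3.3
[-49.2  85.1  30. ] twist -0.0 rows>= 2.5
```

View pics/t1b.png

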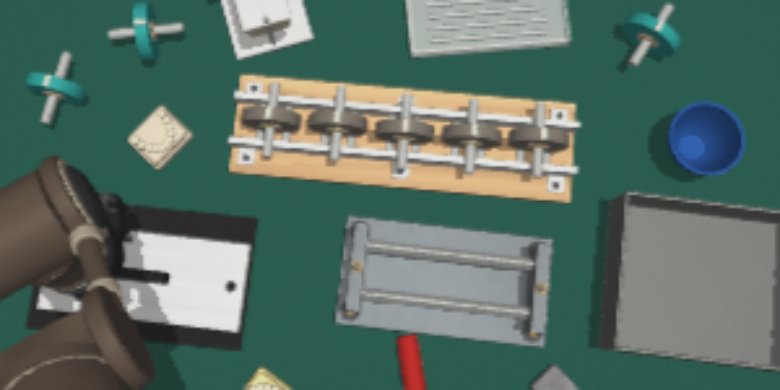

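The cover lies flat on the mat. The open stand shows its two knife edges and the cheeks with pins at crop (357,268) and (540,288), and all five wheels stand in the rack.

```bash
python3 -c "
from h import *
p,d,W=look('top','t2')
c=(.46,-.025)
m=box(W,c,(.075,.15),.069,.084)
n,l,s,cc=cv2.connectedComponentsWithStats(m.astype(np.uint8))
for i in range(1,n):
    if s[i,4]>20: X=W[l==i];print(s[i,4],X.mean(0).round(4),rect(X))
m=clean(box(W,c,(.09,.17),.008,.02));print('base',rect(W[m]))
m=box(W,c,(.06,.15),.085,.1);print(W[m].round(4)[:12])
m=box(W,c,(.06,.09),.055,.067);X=W[m];
import numpy as np
u=np.r_[np.cos(np.radians(84.4)),np.sin(np.radians(84.4))];v=np.r_[u[1],-u[0]]
q=(X[:,:2]-c)@v;print('edges',q[q<0].mean(),q[q>0].mean())
"
```

```text
177 [0.4699 0.0793 0.0765] (array([469.8,  79.3]), array([98.5, 15.9]), -5.82)
186 [ 0.4496 -0.1289  0.0765] (array([ 449.8, -129.5]), array([98.2, 16.1]), -5.65)
base (array([459.9, -24.1]), array([247.9, 129.9]), 84.37)
[[ 0.4733  0.0783  0.0858]
 [ 0.4701  0.0811  0.0887]
 [ 0.4699  0.0781  0.0924]
 [ 0.4704  0.0753  0.0857]
 [ 0.4675  0.0811  0.0852]
 [ 0.4674  0.0781  0.0871]
 [ 0.4501 -0.126   0.0899]
 [ 0.45   -0.1283  0.0933]
 [ 0.4503 -0.1322  0.0877]
 [ 0.4474 -0.1266  0.0864]
 [ 0.4474 -0.1291  0.0886]]
edges -0.028276869116748173 0.027586278086151727
```

```bash
python3 -c "
from h import *
plan((645,185,300,86),(645,185,238,86),(645,185,320,86),(460,-25,320,84.3),(460,-25,258,84.3),(460,-25,252,84.3),(460,-25,330,84.3),(440,-225,330,84.3))"
```

```text
at [466.8 339.4 296.1  84.3] t 5.42 F [ 1.4  0.5 -0.1] op 0.0603
[-136.   192.7   -3.9] twist -0.0296 rows>= 5.7
[ 0.  0. 62.] twist -0.0 rows>= 1.5
[  0.   0. -82.] twist -0.0 rows>= 2.0
[-222.4 -169.9   -0. ] twist 0.0297 rows>= 6.7
[ 0.  0. 62.] twist -0.0 rows>= 1.5
[0. 0. 6.] twist -0.0 rows>= 0.1
[  0.   0. -78.] twist -0.0 rows>= 1.9
[-201.   -0.   -0.] twist -0.0 rows>= 4.8
```

>>> carry_out(linear=[[-136, 193, -4], [-136, 193, -4], [-136, 193, -4], [-136, 193, -4], [-136, 193, -4], [-136, 193, -4], [-136, 193, -4], [-136, 193, -4]], twist=[-0.03, -0.03, -0.03, -0.03, -0.03, -0.03, -0.03, -0.03])

```text
time: 6.08
ee_pos: [0.6462, 0.1832, 0.2982]
eef_rot: [-179.9, -0.3, 85.8]
wrist_force: [0.9, 0.0, -1.5]
opening: 0.0596
```

```bash
python3 -c "
from h import *
plan((645,185,238,86))"
```

```text
at [646.2 183.2 298.2  85.8] t 6.08 F [ 0.9  0.  -1.5] op 0.0596
[ 1.7 -1.4 60.2] twist -0.0028 rows>= 1.4
```

>>> carry_out(linear=[[2, -1, 30], [2, -1, 60], [2, -1, 60], [2, -1, 60]], twist=[0, 0, 0, 0])

```text
time: 6.42
ee_pos: [0.6426, 0.1864, 0.2351]
eef_rot: [-179.5, -0.2, 85.9]
wrist_force: [-0.1, 0.1, 0.4]
opening: 0.0602
```

>>> carry_out(linear=[[0, 0, 0], [0, 0, 0], [0, 0, 0], [0, 0, 0], [0, 0, 0], [0, 0, 0], [0, 0, 0]], twist=[0, 0, 0, 0, 0, 0, 0], claw=1)

```text
time: 7.0
ee_pos: [0.6435, 0.1868, 0.2373]
eef_rot: [-179.6, -0.3, 85.9]
wrist_force: [-1.3, 0.8, 5.2]
opening: 0.0148
```

>>> carry_out(linear=[[0, 0, -20], [0, 0, -50], [0, 0, -82], [0, 0, -82], [0, 0, -82]], twist=[0, 0, 0, 0, 0])

```text
time: 7.42
ee_pos: [0.6449, 0.1863, 0.3216]
eef_rot: [-179.9, -0.4, 85.9]
wrist_force: [0.2, -0.2, -3.6]
opening: 0.0146
```

```bash
python3 -c "
from h import *
plan((460,-25,320,84.3),(460,-25,252,84.3))"
```

```text
at [644.9 186.3 321.6  85.9] t 7.42 F [ 0.2 -0.2 -3.6] op 0.0146
[-224.  -169.3    1.6] twist 0.0279 rows>= 6.7
[ 0.  0. 68.] twist -0.0 rows>= 1.6
```

>>> carry_out(linear=[[-224, -169, 0], [-224, -169, 0], [-224, -169, 0], [-224, -169, 0], [-224, -169, 0], [-224, -169, 0], [-224, -169, 0], [-224, -169, 0]], twist=[0.028, 0.028, 0.028, 0.028, 0.028, 0.028, 0.028, 0.028])

```text
time: 8.08
ee_pos: [0.4547, -0.0275, 0.3167]
eef_rot: [-179.3, -0.3, 84.1]
wrist_force: [-0.3, 0.9, -3.1]
opening: 0.015
```

```bash
python3 -c "
from h import *
plan((460,-25,252,84.3))"
```

```text
at [454.7 -27.5 316.7  84.1] t 8.08 F [-0.3  0.9 -3.1] op 0.015
[ 3.   5.  64.7] twist -0.0034 rows>= 1.6
```

>>> carry_out(linear=[[3, 5, 20], [3, 5, 40], [3, 5, 54], [3, 5, 58], [3, 5, 58], [3, 5, 58]], twist=[0, 0, 0, 0, 0, 0])

```text
time: 8.58
ee_pos: [0.4592, -0.0244, 0.258]
eef_rot: [-179.2, -0.3, 84.1]
wrist_force: [0.1, 0.6, -3.1]
opening: 0.0149
```

```bash
python3 -c "
from h import *
plan((460,-25,251,84.3))"
```

```text
at [459.2 -24.4 258.   84.1] t 8.58 F [ 0.1  0.6 -3.1] op 0.0149
[-0.5  0.9  7. ] twist -0.0032 rows>= 0.2
```

>>> carry_out(linear=[[0, 1, 3], [0, 1, 5], [0, 1, 6], [0, 1, 6], [0, 1, 6]], twist=[0, 0, 0, 0, 0])

```text
time: 9.0
ee_pos: [0.4602, -0.0244, 0.2522]
eef_rot: [-179.2, -0.3, 84.1]
wrist_force: [0.0, 0.2, -2.2]
opening: 0.015
```

>>> carry_out(linear=[[0, 0, 1], [0, 0, 1.5], [0, 0, 1.5]], twist=[0, 0, 0])

```text
time: 9.25
ee_pos: [0.4604, -0.0244, 0.251]
eef_rot: [-179.2, -0.3, 84.1]
wrist_force: [0.2, 0.2, -0.6]
opening: 0.0149
```

>>> carry_out(linear=[[0, 0, 0], [0, 0, 0], [0, 0, 0], [0, 0, 0], [0, 0, -30], [0, 0, -70], [-40, 0, -75], [-80, 0, -75]], twist=[0, 0, 0, 0, 0, 0, 0, 0], claw=0.3)

```text
time: 9.92
ee_pos: [0.4551, -0.1044, 0.3295]
eef_rot: [-179.7, -0.2, 84.4]
wrist_force: [0.2, -0.9, -0.1]
opening: 0.0599
```

>>> carry_out(linear=[[-40, 0, 0], [-80, 0, 0], [-120, 0, 0], [-120, 0, 0]], twist=[0, 0, 0, 0])

```text
time: 10.25
ee_pos: [0.4434, -0.2297, 0.3303]
eef_rot: [-179.9, 0.1, 84.1]
wrist_force: [0.4, -0.2, 0.1]
opening: 0.0596
```

```bash
cat >> h.py <<'E'
def wheel(name=None):
    p,d,W=look('top',name)
    m=box(W,(.46,-.025),(.06,.09),.085,.115); X=W[m]
    r=rect(X) if m.sum()>5 else None
    # arbor ends: y of points 70-80 mm high
    u=np.r_[np.cos(np.radians(84.3)),np.sin(np.radians(84.3))];v=np.r_[u[1],-u[0]]
    q=W[...,:2]-np.array([.4598,-.025]);a=q@u*1000;b=q@v*1000
    k=(abs(b)>16)&(abs(b)<43)&(abs(a)<90)&(W[...,2]>.0665)&(W[...,2]<.085)
    w=(abs(b)<22)&(abs(a)<90)&(W[...,2]>.085)
    g=p.astype(int).min(-1); s=w&(g>150)
    print('t',round(arm.state()['time'],2),'arbor y',np.median(a[k]).round(1),k.sum(),'wheel x,y',np.median(b[w]).round(1),a[w].mean().round(1),w.sum(),'z',np.nanmax(np.where(w,W[...,2],np.nan)).round(4),'stripe',s.sum(),a[s].mean().round(1) if s.any() else None)
    return p
E
python3 -c "
from h import *
p=wheel('w1a')
q=wheel('w1b')
c=lambda p:cv2.resize(p[200:300,240:350],None,fx=4,fy=4)
cv2.imwrite('pics/w1c.png',np.hstack([c(p)]))
plan((460,-25,320,84.3))"
```

```text
t 10.3 arbor y -9.5 76 wheel x,y -2.5 -8.2 126 z 0.1075 stripe 0 None
t 10.35 arbor y -10.0 79 wheel x,y -2.9 -9.5 125 z 0.1096 stripe 0 None
at [ 443.2 -225.3  329.2   84.2] t 10.35 F [-0.   0.2  0.3] op 0.0599
[201.   -3.4   9.2] twist -0.0015 rows>= 4.8
```

View pics/w1c.png

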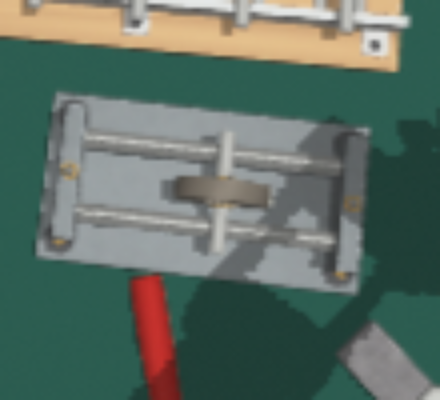

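The wheel sits on the edges with its arbor at crop (222,190), about 9.5 mm along −y from where it was let go. No stripe shows on top. One more reading to confirm motion.

>>> carry_out(linear=[[0, 0, 0], [0, 0, 0], [0, 0, 0], [0, 0, 0], [0, 0, 0], [0, 0, 0]], twist=[0, 0, 0, 0, 0, 0])

```text
time: 10.85
ee_pos: [0.4433, -0.2246, 0.3292]
eef_rot: [-179.7, -0.2, 84.3]
wrist_force: [-1.1, -0.4, 0.2]
opening: 0.0598
```

```bash
python3 -c "
from h import *
p=wheel('w1d')
plan((459,-35,320,84.3),(459,-35,252,84.3))
p,d,W=look('side','s1')
cv2.imwrite('pics/s1b.png',cv2.resize(p[170:250,250:350],None,fx=5,fy=5,interpolation=cv2.INTER_CUBIC))"
```

```text
t 10.9 arbor y -10.0 77 wheel x,y -2.9 -8.8 128 z 0.1087 stripe 0 None
at [ 443.3 -224.7  329.2   84.3] t 10.9 F [-0.1  0.1  0.6] op 0.0598
[190.4  -3.3   9.2] twist -0.0004 rows>= 4.6
[ 0.  0. 68.] twist -0.0 rows>= 1.6
```

View pics/s1b.png

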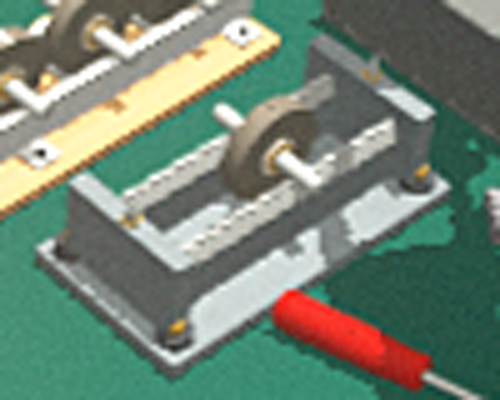

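```bash
cat >> h.py <<'E'
def prof(p,W,c,zc,ang,n=13):
    "brightness along crest of wheel with centre c(m), height zc: max of min-channel in bins of a (mm)"
    u=np.r_[np.cos(np.radians(ang)),np.sin(np.radians(ang))];v=np.r_[u[1],-u[0]]
    q=W[...,:2]-np.array(c);a=q@u*1000;b=q@v*1000;g=p.astype(int).min(-1)
    w=(abs(b)<13)&(abs(a)<34)&(W[...,2]>zc+.012)
    return [int(np.median(g[w&(abs(a-t)<3)])) if (w&(abs(a-t)<3)).any() else -1 for t in range(-30,31,5)]
E
python3 -c "
from h import *
p,d,W=look('top')
for k in (1,0,-1,-2): print(k,prof(p,W,(.6344+k*.0056,.0258+k*.0798),.054,86))
print('stand',prof(p,W,(.459,-.0345),.068,84.3))
wheel()
cv2.imwrite('pics/cmp.png',np.hstack([cv2.resize(p[205:275,255:335],None,fx=5,fy=5,interpolation=cv2.INTER_CUBIC),cv2.resize(p[155:225,255:335],None,fx=5,fy=5,interpolation=cv2.INTER_CUBIC)]))
"
```

```text
1 [90, 96, 103, 108, 112, 135, 164, 113, 105, 101, 94, 84, 81]
0 [88, 96, 104, 106, 113, 134, 196, 113, 107, 102, 93, 87, 77]
-1 [89, 98, 102, 108, 111, 128, 163, 114, 105, 100, 95, 87, 76]
-2 [93, 99, 103, 107, 111, 115, 185, 113, 108, 103, 94, 87, 74]
stand [92, 98, 105, 109, 114, 124, 125, 118, 108, 100, 94, 86, 74]
t 11.05 arbor y -9.9 78 wheel x,y -3.1 -8.7 126 z 0.1075 stripe 0 None
```

View pics/cmp.png

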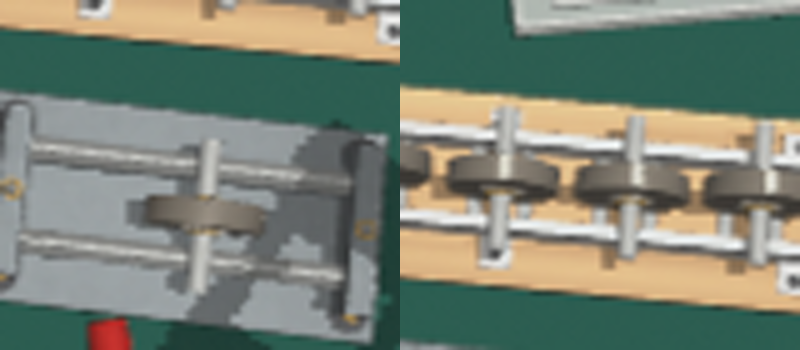

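The stripe bump is at the top of every rack wheel but missing on the stand wheel, which has turned about 90°. So wheel A is unbalanced and goes to the bin.

```bash
cat >> h.py <<'E'
def bincheck(W):
    m=box(W,(.46,-.33),(.16,.17),.072,.09);print('bin rim',m.sum(),rect(W[m]))
def binpt(c,ang,bx,by):
    u=np.r_[np.cos(np.radians(ang)),np.sin(np.radians(ang))];v=np.r_[u[1],-u[0]]
    return np.array(c)+by*u+bx*v
E
python3 -c "
from h import *
plan((456,-34,315,84.3),(456,-34,252,84.3),(456,-34,330,84.3),(419,-390,330,84.3),(419,-390,226,84.3))"
```

```text
at [ 443.2 -225.1  329.2   84.2] t 11.05 F [ 0.7 -0.  -0.8] op 0.0597
[191.4  -6.5  14.2] twist -0.0012 rows>= 4.6
[ 0.  0. 63.] twist -0.0 rows>= 1.5
[  0.   0. -78.] twist -0.0 rows>= 1.9
[-357.9   -1.5   -0. ] twist -0.0 rows>= 8.6
[  0.   0. 104.] twist -0.0 rows>= 2.5
```

>>> carry_out(linear=[[191, -6, 14], [191, -6, 14], [191, -6, 14], [191, -6, 14], [191, -6, 14], [191, -6, 14], [191, -6, 14], [191, -6, 14]], twist=[0, 0, 0, 0, 0, 0, 0, 0])

```text
time: 11.72
ee_pos: [0.4566, -0.0347, 0.3161]
eef_rot: [-179.8, -0.2, 84.3]
wrist_force: [0.2, -0.4, -0.2]
opening: 0.0598
```

>>> carry_out(linear=[[0, 0, 30], [0, 0, 60], [0, 0, 63], [0, 0, 63], [0, 0, 63]], twist=[0, 0, 0, 0, 0])

```text
time: 12.13
ee_pos: [0.4568, -0.0354, 0.2537]
eef_rot: [-179.8, -0.2, 84.2]
wrist_force: [0.8, -0.0, 0.2]
opening: 0.0597
```

>>> carry_out(linear=[[0, 0, 0], [0, 0, 0], [0, 0, 0], [0, 0, 0], [0, 0, 0], [0, 0, 0], [0, 0, 0]], twist=[0, 0, 0, 0, 0, 0, 0], claw=1)

```text
time: 12.72
ee_pos: [0.4577, -0.0356, 0.255]
eef_rot: [-180.0, -0.2, 84.2]
wrist_force: [0.0, -0.9, 6.9]
opening: 0.0146
```

>>> carry_out(linear=[[0, 0, -20], [0, 0, -50], [0, 0, -90], [0, 0, -90], [0, 0, -90]], twist=[0, 0, 0, 0, 0])

```text
time: 13.13
ee_pos: [0.4586, -0.0358, 0.347]
eef_rot: [179.7, -0.1, 84.2]
wrist_force: [-0.9, -0.7, -3.2]
opening: 0.0152
```

```bash
python3 -c "
from h import *
p,d,W=look('top');bincheck(W)
plan((419,-390,330,84.3),(419,-390,226,84.3))"
```

```text
bin rim 506 (array([ 488.9, -295.2]), array([294.1, 229.8]), 83.48)
at [457.3 -35.6 344.9  84.2] t 13.18 F [ 0.2 -0.7 -3.2] op 0.0148
[-356.4   -2.4   14.9] twist -0.0016 rows>= 8.6
[  0.   0. 104.] twist -0.0 rows>= 2.5
```

```bash
cat >> h.py <<'E'
def bincheck(W):
    m=box(W,(.46,-.33),(.16,.17),.072,.09)
    m=cv2.dilate(m.astype(np.uint8),np.ones((3,3)));n,l,s,_=cv2.connectedComponentsWithStats(m)
    k=1+s[1:,4].argmax();X=W[(l==k)&(W[...,2]>.072)&(W[...,2]<.09)];print('bin rim',len(X),rect(X))
E
python3 -c "
from h import *
p,d,W=look('top');bincheck(W)"
```

```text
bin rim 503 (array([ 460.7, -328.2]), array([221.2, 181. ]), 83.64)
```

>>> carry_out(linear=[[-300, -2, 15], [-300, -2, 15], [-300, -2, 15], [-300, -2, 15], [-300, -2, 15], [-300, -2, 15], [-300, -2, 15], [-300, -2, 15]], twist=[0, 0, 0, 0, 0, 0, 0, 0])

```text
time: 13.9
ee_pos: [0.4226, -0.3385, 0.325]
eef_rot: [-179.6, -0.1, 84.0]
wrist_force: [0.7, -0.7, -3.1]
opening: 0.0151
```

>>> carry_out(linear=[[-35, 0, 0], [-56, 0, 0], [-56, 0, 0]], twist=[0, 0, 0])

```text
time: 14.15
ee_pos: [0.4155, -0.3973, 0.3222]
eef_rot: [-179.5, -0.1, 83.8]
wrist_force: [-0.3, -0.9, -1.9]
opening: 0.0145
```

```bash
python3 -c "
from h import *
plan((419,-390,226,84.3))"
```

```text
at [ 415.5 -397.3  322.2   83.8] t 14.15 F [-0.3 -0.9 -1.9] op 0.0145
[ 7.6  2.7 96.2] twist -0.0087 rows>= 2.3
```

>>> carry_out(linear=[[8, 3, 30], [8, 3, 60], [8, 3, 85], [8, 3, 96], [8, 3, 96]], twist=[0, 0, 0, 0, 0])

```text
time: 14.57
ee_pos: [0.4186, -0.3888, 0.2262]
eef_rot: [-179.3, -0.2, 83.9]
wrist_force: [-2.0, -0.0, 6.0]
opening: 0.0145
```

>>> carry_out(linear=[[0, 0, 0], [0, 0, 0], [0, 0, 0], [0, 0, 0], [0, 0, -40], [0, 0, -80], [0, 0, -100], [0, 0, -100]], twist=[0, 0, 0, 0, 0, 0, 0, 0], claw=0.5)

```text
time: 15.23
ee_pos: [0.4216, -0.3911, 0.3322]
eef_rot: [-179.8, 0.2, 83.9]
wrist_force: [-0.1, -0.9, 0.5]
opening: 0.0425
```

```bash
python3 -c "
from h import *
plan((530,-140,330,85),(640,105.5,295,86),(640,105.5,237,86))"
```

```text
at [ 421.6 -391.1  332.2   83.9] t 15.23 F [-0.1 -0.9  0.5] op 0.0425
[261.2  80.9   2.2] twist -0.0199 rows>= 6.6
[254.2  88.2  35. ] twist -0.0175 rows>= 6.5
[ 0.  0. 58.] twist -0.0 rows>= 1.4
```

>>> carry_out(linear=[[261, 81, 2], [261, 81, 2], [261, 81, 2], [261, 81, 2], [261, 81, 2], [261, 81, 2], [261, 81, 2], [261, 81, 2]], twist=[-0.02, -0.02, -0.02, -0.02, -0.02, -0.02, -0.02, -0.02])

```text
time: 15.9
ee_pos: [0.5309, -0.136, 0.3278]
eef_rot: [-179.8, 0.1, 85.3]
wrist_force: [0.1, -0.4, -0.5]
opening: 0.0428
```

>>> carry_out(linear=[[254, 88, 35], [254, 88, 35], [254, 88, 35], [254, 88, 35], [254, 88, 35], [254, 88, 35], [254, 88, 35], [254, 88, 35]], twist=[-0.017, -0.017, -0.017, -0.017, -0.017, -0.017, -0.017, -0.017])

```text
time: 16.57
ee_pos: [0.64, 0.1136, 0.2901]
eef_rot: [-179.7, 0.0, 86.5]
wrist_force: [0.3, -0.2, 0.3]
opening: 0.0427
```

```bash
python3 -c "
from h import *
plan((640,105.5,237,86))"
```

```text
at [640.  113.6 290.1  86.5] t 16.57 F [ 0.3 -0.2  0.3] op 0.0427
[-8.1  0.5 53.1] twist 0.0085 rows>= 1.3
```

>>> carry_out(linear=[[-8, 0.5, 20], [-8, 0.5, 50], [-8, 0.5, 53], [-8, 0.5, 53], [-8, 0.5, 53]], twist=[0.008, 0.008, 0.008, 0.008, 0.008])

```text
time: 16.98
ee_pos: [0.6395, 0.1046, 0.2371]
eef_rot: [-179.6, 0.1, 86.0]
wrist_force: [-0.4, -0.2, 0.3]
opening: 0.0427
```

>>> carry_out(linear=[[0, 0, 0], [0, 0, 0], [0, 0, 0], [0, 0, 0], [0, 0, 0], [0, 0, 0]], twist=[0, 0, 0, 0, 0, 0], claw=1)

```text
time: 17.48
ee_pos: [0.6401, 0.1043, 0.2388]
eef_rot: [-179.8, 0.1, 86.0]
wrist_force: [-1.4, -1.7, 4.9]
opening: 0.0149
```

>>> carry_out(linear=[[0, 0, -20], [0, 0, -50], [0, 0, -82], [0, 0, -82]], twist=[0, 0, 0, 0])

```text
time: 17.82
ee_pos: [0.6431, 0.1049, 0.3277]
eef_rot: [179.6, -0.1, 86.0]
wrist_force: [2.3, 0.8, -0.2]
opening: 0.0149
```

>>> carry_out(linear=[[-143, -171, 0], [-143, -171, 0], [-143, -171, 0], [-143, -171, 0], [-143, -171, 0], [-143, -171, 0], [-143, -171, 0], [-143, -171, 0]], twist=[0.03, 0.03, 0.03, 0.03, 0.03, 0.03, 0.03, 0.03])

```text
time: 18.48
ee_pos: [0.4621, -0.0259, 0.3257]
eef_rot: [179.5, -0.1, 84.2]
wrist_force: [0.8, 0.5, -3.2]
opening: 0.015
```

```bash
python3 -c "
from h import *
plan((460,-25,258,84.3))"
```

```text
at [462.1 -25.9 325.7  84.2] t 18.48 F [ 0.8  0.5 -3.2] op 0.015
[ 0.7 -2.1 67.7] twist -0.002 rows>= 1.6
```

>>> carry_out(linear=[[0.5, -2, 25], [0.5, -2, 50], [0.5, -2, 65], [0.5, -2, 70], [0.5, -2, 70], [0.5, -2, 70]], twist=[0, 0, 0, 0, 0, 0])

```text
time: 18.98
ee_pos: [0.462, -0.0248, 0.2559]
eef_rot: [179.5, -0.1, 84.2]
wrist_force: [-0.6, -0.2, -1.9]
opening: 0.0151
```

>>> carry_out(linear=[[0, 0, 1], [0, 0, 2], [0, 0, 2], [0, 0, 2]], twist=[0, 0, 0, 0])

```text
time: 19.32
ee_pos: [0.4623, -0.0248, 0.2546]
eef_rot: [179.4, -0.1, 84.2]
wrist_force: [-1.0, 0.1, -2.8]
opening: 0.0146
```

>>> carry_out(linear=[[0, 0, 1], [0, 0, 2], [0, 0, 2.5], [0, 0, 2.5]], twist=[0, 0, 0, 0])

```text
time: 19.65
ee_pos: [0.4628, -0.0249, 0.2529]
eef_rot: [179.3, -0.1, 84.2]
wrist_force: [-0.8, 0.5, 4.2]
opening: 0.0148
```

>>> carry_out(linear=[[0, 0, 0], [0, 0, 0], [0, 0, 0], [0, 0, 0], [0, 0, -30], [0, 0, -70], [-40, 0, -75], [-80, 0, -75]], twist=[0, 0, 0, 0, 0, 0, 0, 0], claw=0.4)

```text
time: 20.32
ee_pos: [0.4557, -0.1043, 0.3313]
eef_rot: [178.9, -0.0, 84.6]
wrist_force: [0.9, 0.1, -0.7]
opening: 0.0513
```

>>> carry_out(linear=[[-40, 0, 0], [-80, 0, 0], [-120, 0, 0], [-120, 0, 0]], twist=[0, 0, 0, 0])

```text
time: 20.65
ee_pos: [0.4441, -0.2296, 0.3322]
eef_rot: [178.7, 0.3, 84.2]
wrist_force: [0.3, 0.2, 0.6]
opening: 0.0513
```

```bash
cat > t.py <<'E'
from h import *
def go(c=(.459,-.0255)):
    for i in range(2):
        p=wheel()
    p,d,W=look('top')
    print('stand',prof(p,W,c,.068,84.3)); plan((460,-26,315,84.3))
go()
E
python3 t.py
```

```text
t 20.7 arbor y 2.5 79 wheel x,y 3.7 3.7 125 z 0.1083 stripe 14 2.3
t 20.75 arbor y 3.1 79 wheel x,y 4.1 3.7 127 z 0.109 stripe 14 2.3
stand [86, 91, 100, 105, 110, 116, 165, 171, 114, 105, 100, 94, 82]
at [ 443.9 -223.9  330.8   84.4] t 20.8 F [0.  0.2 0.2] op 0.0513
[198.5  -3.1  15.8] twist 0.0025 rows>= 4.8
```

>>> carry_out(linear=[[0, 0, 0], [0, 0, 0], [0, 0, 0], [0, 0, 0]], twist=[0, 0, 0, 0])

```text
time: 21.13
ee_pos: [0.4441, -0.2228, 0.3308]
eef_rot: [178.9, -0.1, 84.6]
wrist_force: [-0.8, 0.2, 0.5]
opening: 0.0515
```

```bash
python3 t.py
```

```text
t 21.18 arbor y 3.3 77 wheel x,y 3.8 4.0 128 z 0.1078 stripe 14 2.3
t 21.23 arbor y 3.1 82 wheel x,y 3.7 4.0 125 z 0.1074 stripe 14 2.3
stand [86, 90, 100, 106, 110, 117, 154, 171, 113, 105, 100, 94, 82]
at [ 444.1 -223.3  330.9   84.5] t 21.28 F [-0.   0.   1.5] op 0.0509
[198.   -3.1  15.9] twist 0.0036 rows>= 4.8
```

Wheel B has stayed still at y ≈ 3 with the stripe on top, so it is true and goes back to its cradle.

```bash
python3 -c "
from h import *
plan((463.5,-22.5,315,84.4),(463.5,-22.5,253,84.4),(463.5,-22.5,335,84.4),(640,105.5,330,86),(640,105.5,244,86))"
```

```text
at [ 444.1 -223.3  330.9   84.5] t 21.28 F [-0.   0.   1.5] op 0.0509
[2.018e+02 1.000e-01 1.590e+01] twist 0.0019 rows>= 4.9
[ 0.  0. 62.] twist -0.0 rows>= 1.5
[  0.   0. -82.] twist -0.0 rows>= 2.0
[144.6 163.2   5. ] twist -0.0279 rows>= 5.2
[ 0.  0. 86.] twist -0.0 rows>= 2.1
```

>>> carry_out(linear=[[202, 0, 16], [202, 0, 16], [202, 0, 16], [202, 0, 16], [202, 0, 16], [202, 0, 16], [202, 0, 40], [202, 0, 70]], twist=[0, 0, 0, 0, 0, 0, 0, 0])

```text
time: 21.95
ee_pos: [0.4669, -0.0217, 0.2634]
eef_rot: [178.4, -0.0, 84.7]
wrist_force: [0.7, -0.2, -0.6]
opening: 0.0509
```

```bash
python3 -c "
from h import *
plan((463.5,-22.5,253,84.4))"
```

```text
at [466.9 -21.7 263.4  84.7] t 21.95 F [ 0.7 -0.2 -0.6] op 0.0509
[-1.2 -3.3 10.4] twist 0.0049 rows>= 0.3
```

```bash
cat >> h.py <<'E'
from scipy.spatial.transform import Rotation as Ro
def plan(*tg):
    "as before, but steers the grasp region (165 mm ahead of the TCP) and allows for the tool's tilt"
    s=arm.state(); R=Ro.from_euler('xyz',s['eef_rot'],degrees=True).as_matrix()
    g=s['ee_pos']*1000+R[:,2]*165; yaw=s['eef_rot'][2]
    print('grasp+165',(g+[0,0,165]).round(1),'rot',s['eef_rot'].round(1),'t',round(s['time'],2),'F',s['wrist_force'].round(1),'op',round(s['opening'],4))
    for t in tg:
        t=np.array(t,float);d=t[:3]-[0,0,165]-g;tw=-((t[3]-yaw+180)%360-180)
        L=R.T@d; print(L.round(1),'twist',round(np.radians(tw),4),'rows',round(max(np.linalg.norm(L)/41.7,abs(tw)/7.16),1))
        R=R@Ro.from_euler('z',tw,degrees=True).as_matrix(); g=t[:3]-[0,0,165]; yaw=t[3]
E
python3 -c "
from h import *
plan((463.5,-22.5,253,84.4))"
```

```text
grasp+165 [471.4 -22.  263.5] rot [178.4  -0.   84.7] t 21.95 F [ 0.7 -0.2 -0.6] op 0.0509
[-1.3 -8.1 10.2] twist 0.0049 rows 0.3
```

>>> carry_out(linear=[[-1, -8, 3], [-1, -8, 7], [-1, -8, 10], [-1, -8, 10], [-1, -8, 10]], twist=[0.005, 0.005, 0.005, 0.005, 0.005])

```text
time: 22.37
ee_pos: [0.46, -0.0224, 0.2545]
eef_rot: [178.3, -0.0, 84.4]
wrist_force: [-0.3, 0.1, 0.0]
opening: 0.0511
```

>>> carry_out(linear=[[0, 0, 0], [0, 0, 0], [0, 0, 0], [0, 0, 0], [0, 0, 0], [0, 0, 0]], twist=[0, 0, 0, 0, 0, 0], claw=1)

```text
time: 22.87
ee_pos: [0.4608, -0.0226, 0.2557]
eef_rot: [178.1, -0.0, 84.4]
wrist_force: [1.5, 0.3, 4.9]
opening: 0.0151
```

>>> carry_out(linear=[[0, 0, -20], [0, 0, -50], [0, 0, -82], [0, 0, -82], [0, 0, -82], [0, 0, -82]], twist=[0, 0, 0, 0, 0, 0])

```text
time: 23.37
ee_pos: [0.4573, -0.0222, 0.3366]
eef_rot: [178.3, -0.0, 84.4]
wrist_force: [-0.3, 0.7, -2.5]
opening: 0.0146
```

```bash
python3 -c "
from h import *
plan((640,105.5,330,86),(640,105.5,248,86))"
```

```text
grasp+165 [462.3 -22.6 336.7] rot [178.3  -0.   84.4] t 23.37 F [-0.3  0.7 -2.5] op 0.0146
[144.9 164.   11.7] twist -0.0286 rows 5.3
[ 0.  -2.5 82. ] twist -0.0 rows 2.0
```

>>> carry_out(linear=[[145, 164, 12], [145, 164, 12], [145, 164, 12], [145, 164, 12], [145, 164, 12], [145, 164, 12], [145, 164, 12], [145, 164, 12]], twist=[-0.028, -0.028, -0.028, -0.028, -0.028, -0.028, -0.028, -0.028])

```text
time: 24.03
ee_pos: [0.6339, 0.1062, 0.3262]
eef_rot: [178.6, 0.1, 86.0]
wrist_force: [-0.8, -0.2, -2.9]
opening: 0.0147
```

```bash
python3 -c "
from h import *
plan((640,105.5,245,86))"
```

```text
grasp+165 [637.7 105.6 326.2] rot [1.786e+02 1.000e-01 8.600e+01] t 24.03 F [-0.8 -0.2 -2.9] op 0.0147
[ 0.2  0.3 81.3] twist 0.0006 rows 1.9
```

>>> carry_out(linear=[[0, 0, 25], [0, 0, 50], [0, 0, 70], [0, 0, 80], [0, 0, 83], [0, 0, 83], [0, 0, 83]], twist=[0, 0, 0, 0, 0, 0, 0])

```text
time: 24.62
ee_pos: [0.635, 0.1051, 0.2431]
eef_rot: [178.7, 0.1, 86.0]
wrist_force: [-0.4, -0.3, -2.5]
opening: 0.0152
```

>>> carry_out(linear=[[0, 0, 1], [0, 0, 2], [0, 0, 2], [0, 0, 2]], twist=[0, 0, 0, 0])

```text
time: 24.95
ee_pos: [0.6352, 0.1049, 0.2427]
eef_rot: [178.6, 0.1, 86.0]
wrist_force: [-1.9, 1.8, 5.3]
opening: 0.0146
```

>>> carry_out(linear=[[0, 0, 0], [0, 0, 0], [0, 0, 0], [0, 0, 0], [0, 0, -30], [0, 0, -55], [0, 0, -55], [0, 0, -55]], twist=[0, 0, 0, 0, 0, 0, 0, 0], claw=0.4)

```text
time: 25.62
ee_pos: [0.635, 0.1052, 0.2998]
eef_rot: [178.4, 0.1, 86.0]
wrist_force: [0.1, 0.0, -0.3]
opening: 0.0517
```

>>> carry_out(linear=[[-40, 0, 0], [-80, 0, 0], [-80, 0, 0], [-80, 0, 0]], twist=[0, 0, 0, 0])

```text
time: 25.95
ee_pos: [0.6286, 0.0234, 0.2983]
eef_rot: [178.6, 0.1, 85.8]
wrist_force: [-0.9, 1.4, -0.2]
opening: 0.0512
```

```bash
python3 -c "
from h import *
plan((633,25.8,239,86))"
```

```text
grasp+165 [632.8  22.8 298.4] rot [1.786e+02 1.000e-01 8.580e+01] t 25.95 F [-0.9  1.4 -0.2] op 0.0512
[ 3.1 -1.5 59.4] twist -0.0037 rows 1.4
```

>>> carry_out(linear=[[3, -1.5, 20], [3, -1.5, 50], [3, -1.5, 59], [3, -1.5, 59], [3, -1.5, 59]], twist=[0, 0, 0, 0, 0])

```text
time: 26.37
ee_pos: [0.6283, 0.0271, 0.2382]
eef_rot: [178.7, 0.1, 85.8]
wrist_force: [0.7, -0.0, 1.2]
opening: 0.051
```

>>> carry_out(linear=[[0, 0, 0], [0, 0, 0], [0, 0, 0], [0, 0, 0], [0, 0, 0], [0, 0, 0]], twist=[0, 0, 0, 0, 0, 0], claw=1)

```text
time: 26.87
ee_pos: [0.6289, 0.0273, 0.2398]
eef_rot: [178.6, 0.1, 85.8]
wrist_force: [-0.7, 1.2, 5.2]
opening: 0.0151
```

>>> carry_out(linear=[[0, 0, -20], [0, 0, -50], [0, 0, -82], [0, 0, -82], [0, 0, -82], [0, 0, -82]], twist=[0, 0, 0, 0, 0, 0])

```text
time: 27.37
ee_pos: [0.6262, 0.0274, 0.3205]
eef_rot: [178.7, 0.1, 85.8]
wrist_force: [-0.4, -0.7, -2.7]
opening: 0.0148
```

>>> carry_out(linear=[[-63, -169, -4], [-63, -169, -4], [-63, -169, -4], [-63, -169, -4], [-63, -169, -4], [-63, -169, -4], [-63, -169, -4], [-63, -169, -4]], twist=[0.03, 0.03, 0.03, 0.03, 0.03, 0.03, 0.03, 0.03])

```text
time: 28.03
ee_pos: [0.4534, -0.0231, 0.32]
eef_rot: [178.7, 0.0, 84.1]
wrist_force: [0.7, 0.8, -2.8]
opening: 0.015
```

```bash
python3 -c "
from h import *
plan((460,-25,258,84.3))"
```

```text
grasp+165 [457.  -23.6 320.1] rot [178.7   0.   84.1] t 28.03 F [ 0.7  0.8 -2.8] op 0.015
[-1.1  1.8 62.1] twist -0.0037 rows 1.5
```

>>> carry_out(linear=[[-1, 2, 25], [-1, 2, 45], [-1, 2, 60], [-1, 2, 63], [-1, 2, 63], [-1, 2, 63]], twist=[0, 0, 0, 0, 0, 0])

```text
time: 28.53
ee_pos: [0.4576, -0.0243, 0.2573]
eef_rot: [178.7, 0.0, 84.1]
wrist_force: [-0.5, -0.2, -2.5]
opening: 0.0149
```

>>> carry_out(linear=[[0, 0, 1], [0, 0, 2], [0, 0, 3], [0, 0, 3]], twist=[0, 0, 0, 0])

```text
time: 28.87
ee_pos: [0.458, -0.0244, 0.2548]
eef_rot: [178.6, 0.0, 84.1]
wrist_force: [0.5, -0.5, -2.3]
opening: 0.0147
```

>>> carry_out(linear=[[0, 0, 0.7], [0, 0, 1.5], [0, 0, 1.5], [0, 0, 1.5]], twist=[0, 0, 0, 0])

```text
time: 29.2
ee_pos: [0.4583, -0.0244, 0.2538]
eef_rot: [178.6, 0.0, 84.1]
wrist_force: [-0.2, 0.1, 1.2]
opening: 0.0148
```

>>> carry_out(linear=[[0, 0, 0], [0, 0, 0], [0, 0, 0], [0, 0, 0], [0, 0, -30], [0, 0, -70], [0, 0, -75], [0, 0, -75]], twist=[0, 0, 0, 0, 0, 0, 0, 0], claw=0.4)

```text
time: 29.87
ee_pos: [0.4581, -0.0244, 0.332]
eef_rot: [178.1, 0.1, 84.1]
wrist_force: [0.7, 1.2, 0.5]
opening: 0.051
```

>>> carry_out(linear=[[-40, 0, 0], [-80, 0, 0], [-120, 0, 0], [-160, 0, 0], [-200, 0, 0], [-200, 0, 0], [-200, 0, 0]], twist=[0, 0, 0, 0, 0, 0, 0])

```text
time: 30.45
ee_pos: [0.4368, -0.2251, 0.3307]
eef_rot: [178.3, -0.0, 83.9]
wrist_force: [-0.4, 1.2, -0.3]
opening: 0.0512
```

```bash
python3 t.py
```

```text
t 30.5 arbor y -10.6 77 wheel x,y 1.7 -10.8 126 z 0.1088 stripe 0 None
t 30.55 arbor y -10.7 79 wheel x,y 1.7 -11.2 123 z 0.1073 stripe 0 None
stand [104, 109, 116, 120, 122, 116, 107, 101, 95, 85, 74, 80, -1]
grasp+165 [ 442.2 -222.6  331. ] rot [178.3  -0.   84.2] t 30.6 F [-0.5 -0.  -0.6] op 0.0514
[197.4  -2.8  16.1] twist -0.0025 rows 4.7
```

>>> carry_out(linear=[[0, 0, 0], [0, 0, 0], [0, 0, 0]], twist=[0, 0, 0])

```text
time: 30.85
ee_pos: [0.4373, -0.221, 0.3307]
eef_rot: [178.3, -0.1, 84.3]
wrist_force: [-0.3, 0.1, 0.2]
opening: 0.0513
```

```bash
python3 t.py
```

```text
t 30.9 arbor y -11.0 72 wheel x,y 1.6 -9.6 128 z 0.1078 stripe 0 None
t 30.95 arbor y -10.9 75 wheel x,y 2.0 -10.9 125 z 0.1082 stripe 0 None
stand [104, 108, 115, 120, 122, 116, 108, 101, 95, 85, 76, 79, -1]
grasp+165 [ 442.4 -222.   331.1] rot [178.3  -0.   84.2] t 31.0 F [-0.4  0.1  0.3] op 0.0511
[196.8  -2.7  16.2] twist -0.0014 rows 4.7
```

Wheel C rolled about 10 mm and its stripe left the top, so it is unbalanced.

```bash
python3 -c "
from h import *
plan((460.5,-36,300,84.3),(460.5,-36,254,84.3))"
```

```text
grasp+165 [ 442.4 -222.   331.1] rot [178.3  -0.   84.2] t 31.0 F [-0.4  0.1  0.3] op 0.0511
[186.9  -1.7  31.2] twist -0.0014 rows 4.5
[-0.  -1.4 46. ] twist -0.0 rows 1.1
```

>>> carry_out(linear=[[187, -2, 31], [187, -2, 31], [187, -2, 31], [187, -2, 31], [187, -2, 31], [187, -2, 31], [187, -2, 31], [187, -2, 31]], twist=[0, 0, 0, 0, 0, 0, 0, 0])

```text
time: 31.67
ee_pos: [0.4554, -0.0357, 0.3004]
eef_rot: [178.2, 0.0, 84.3]
wrist_force: [-0.8, -0.0, 0.2]
opening: 0.0513
```

>>> carry_out(linear=[[0, -1, 25], [0, -1, 46], [0, -1, 46], [0, -1, 46]], twist=[0, 0, 0, 0])

```text
time: 32.0
ee_pos: [0.4553, -0.0369, 0.2538]
eef_rot: [178.4, 0.0, 84.1]
wrist_force: [-0.1, 0.7, -0.6]
opening: 0.0511
```

>>> carry_out(linear=[[0, 0, 0], [0, 0, 0], [0, 0, 0], [0, 0, 0], [0, 0, 0], [0, 0, 0]], twist=[0, 0, 0, 0, 0, 0], claw=1)

```text
time: 32.5
ee_pos: [0.4561, -0.0371, 0.2553]
eef_rot: [178.2, 0.1, 84.2]
wrist_force: [-1.1, -0.5, 6.9]
opening: 0.0146
```

>>> carry_out(linear=[[0, 0, -20], [0, 0, -50], [0, 0, -85], [0, 0, -85], [0, 0, -85], [0, 0, -85]], twist=[0, 0, 0, 0, 0, 0])

```text
time: 33.0
ee_pos: [0.4527, -0.0366, 0.3394]
eef_rot: [178.3, 0.0, 84.2]
wrist_force: [0.5, 0.5, -3.4]
opening: 0.0149
```

```bash
cat >> h.py <<'E'
def blobs(W,c=(.46,-.328)):
    m=box(W,c,(.085,.1),.02,.12)
    m=cv2.morphologyEx(m.astype(np.uint8),cv2.MORPH_OPEN,np.ones((2,2)));n,l,s,_=cv2.connectedComponentsWithStats(m)
    for i in range(1,n):
        if s[i,4]>30: X=W[l==i];print('blob',s[i,4],X.mean(0).round(3),X.min(0).round(3),X.max(0).round(3))
E
python3 -c "
from h import *
p,d,W=look('top','b2');bincheck(W);blobs(W)
plan((493,-354,330,84.3),(493,-354,228,84.3))
cv2.imwrite('pics/b2c.png',cv2.resize(p[190:310,330:450],None,fx=4,fy=4))"
```

```text
bin rim 503 (array([ 460.4, -327.8]), array([221.6, 180.5]), 83.55)
blob 117 [ 0.539 -0.396  0.045] [ 0.534 -0.439  0.004] [ 0.544 -0.352  0.082]
blob 263 [nan nan nan] [nan nan nan] [nan nan nan]
blob 53 [nan nan nan] [nan nan nan] [nan nan nan]
grasp+165 [456.7 -37.1 338.6] rot [178.5   0.   84.2] t 33.05 F [-0.2  0.4 -3. ] op 0.0145
[-311.6   67.9   10.6] twist -0.0018 rows 7.7
[ 1.00e-01 -2.70e+00  1.02e+02] twist -0.0 rows 2.4
```

View pics/b2c.png

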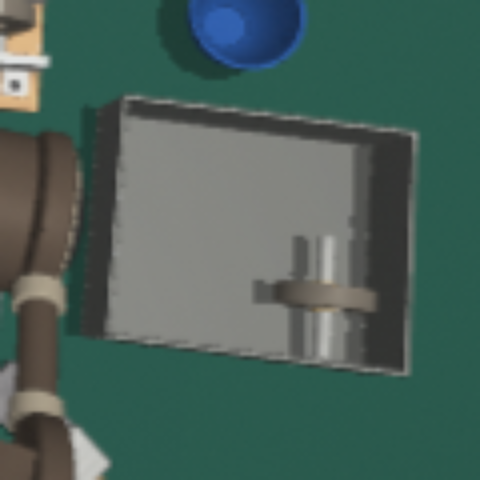

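The first wheel stands upright in the bin's near-right corner, at crop (325,295).

>>> carry_out(linear=[[-312, 68, 10], [-312, 68, 10], [-312, 68, 10], [-312, 68, 10], [-312, 68, 10], [-312, 68, 10], [-312, 68, 10], [-312, 68, 10]], twist=[0, 0, 0, 0, 0, 0, 0, 0])

```text
time: 33.72
ee_pos: [0.4878, -0.357, 0.3276]
eef_rot: [178.6, -0.0, 84.1]
wrist_force: [0.3, -0.5, -2.1]
opening: 0.0151
```

>>> carry_out(linear=[[0, 0, 0], [0, 0, 0]], twist=[0, 0])

```text
time: 33.88
ee_pos: [0.4866, -0.3582, 0.3241]
eef_rot: [178.9, -0.2, 83.9]
wrist_force: [-0.6, 0.6, -3.0]
opening: 0.0149
```

```bash
python3 -c "
from h import *
plan((493,-354,230,84.3))"
```

```text
grasp+165 [ 489.8 -358.   324.1] rot [178.9  -0.2  83.9] t 33.88 F [-0.6  0.6 -3. ] op 0.0149
[ 4.   0.9 94.2] twist -0.0066 rows 2.3
```

>>> carry_out(linear=[[4, 1, 30], [4, 1, 60], [4, 1, 85], [4, 1, 95], [4, 1, 95]], twist=[0, 0, 0, 0, 0])

```text
time: 34.3
ee_pos: [0.4891, -0.3522, 0.2277]
eef_rot: [179.2, -0.4, 84.0]
wrist_force: [0.4, -0.3, -1.8]
opening: 0.0147
```

>>> carry_out(linear=[[0, 0, 0], [0, 0, 0], [0, 0, 0], [0, 0, 0], [0, 0, -40], [0, 0, -80], [0, 0, -105], [0, 0, -105]], twist=[0, 0, 0, 0, 0, 0, 0, 0], claw=0.5)

```text
time: 34.97
ee_pos: [0.4899, -0.3546, 0.3405]
eef_rot: [178.5, 0.1, 84.0]
wrist_force: [0.2, -0.9, -0.3]
opening: 0.0427
```

>>> carry_out(linear=[[312, 103, 30], [312, 103, 30], [312, 103, 30], [312, 103, 30], [312, 103, 30], [312, 103, 30], [312, 103, 30], [312, 103, 30]], twist=[-0.035, -0.035, -0.035, -0.035, -0.035, -0.035, -0.035, -0.035])

```text
time: 35.63
ee_pos: [0.626, -0.0526, 0.3124]
eef_rot: [178.5, 0.1, 86.0]
wrist_force: [0.4, 0.3, 0.1]
opening: 0.0429
```

```bash
python3 -c "
from h import *
plan((627.5,-54,239,86))"
```

```text
grasp+165 [630.2 -53.1 312.4] rot [1.785e+02 1.000e-01 8.600e+01] t 35.63 F [0.4 0.3 0.1] op 0.0429
[-1.  -4.5 73.3] twist 0.0009 rows 1.8
```

>>> carry_out(linear=[[-1, -4.5, 25], [-1, -4.5, 55], [-1, -4.5, 73], [-1, -4.5, 73], [-1, -4.5, 73]], twist=[0, 0, 0, 0, 0])

```text
time: 36.05
ee_pos: [0.6224, -0.0532, 0.2377]
eef_rot: [178.7, 0.1, 86.1]
wrist_force: [0.5, -0.5, 0.6]
opening: 0.0428
```

>>> carry_out(linear=[[0, 0, 0], [0, 0, 0], [0, 0, 0], [0, 0, 0], [0, 0, 0], [0, 0, 0]], twist=[0, 0, 0, 0, 0, 0], claw=1)

```text
time: 36.55
ee_pos: [0.6233, -0.0536, 0.2395]
eef_rot: [178.6, 0.1, 86.0]
wrist_force: [0.2, -1.0, 7.0]
opening: 0.0149
```

>>> carry_out(linear=[[0, 0, -20], [0, 0, -50], [0, 0, -82], [0, 0, -82], [0, 0, -82], [0, 0, -82]], twist=[0, 0, 0, 0, 0, 0])

```text
time: 37.05
ee_pos: [0.6203, -0.0532, 0.32]
eef_rot: [178.7, 0.1, 86.0]
wrist_force: [-1.0, -0.2, -3.2]
opening: 0.0146
```

>>> carry_out(linear=[[17, -169, -4], [17, -169, -4], [17, -169, -4], [17, -169, -4], [17, -169, -4], [17, -169, -4], [17, -169, -4], [17, -169, -4]], twist=[0.03, 0.03, 0.03, 0.03, 0.03, 0.03, 0.03, 0.03])

```text
time: 37.72
ee_pos: [0.4537, -0.0247, 0.3199]
eef_rot: [178.7, 0.0, 84.3]
wrist_force: [-0.1, -0.1, -3.6]
opening: 0.0147
```

```bash
python3 -c "
from h import *
plan((460,-25,257,84.3))"
```

```text
grasp+165 [457.4 -25.2 320. ] rot [178.7   0.   84.3] t 37.72 F [-0.1 -0.1 -3.6] op 0.0147
[ 0.5  1.2 63. ] twist 0.0004 rows 1.5
```

>>> carry_out(linear=[[0, 1, 25], [0, 1, 45], [0, 1, 60], [0, 1, 64], [0, 1, 64], [0, 1, 64]], twist=[0, 0, 0, 0, 0, 0])

```text
time: 38.22
ee_pos: [0.4573, -0.0252, 0.2563]
eef_rot: [178.6, 0.0, 84.3]
wrist_force: [-0.1, 0.5, -4.2]
opening: 0.0147
```

>>> carry_out(linear=[[0, 0, 1], [0, 0, 2], [0, 0, 2.5], [0, 0, 2.5]], twist=[0, 0, 0, 0])

```text
time: 38.55
ee_pos: [0.4576, -0.0253, 0.2543]
eef_rot: [178.6, 0.0, 84.3]
wrist_force: [0.7, -0.3, -2.8]
opening: 0.0148
```

>>> carry_out(linear=[[0, 0, 0.7], [0, 0, 1.5], [0, 0, 1.5], [0, 0, 1.5]], twist=[0, 0, 0, 0])

```text
time: 38.88
ee_pos: [0.4578, -0.0253, 0.2535]
eef_rot: [178.6, 0.0, 84.3]
wrist_force: [-0.9, 0.8, 4.0]
opening: 0.0149
```

>>> carry_out(linear=[[0, 0, 0], [0, 0, 0], [0, 0, 0], [0, 0, 0], [0, 0, -30], [0, 0, -70], [0, 0, -75], [0, 0, -75]], twist=[0, 0, 0, 0, 0, 0, 0, 0], claw=0.4)

```text
time: 39.55
ee_pos: [0.4577, -0.0253, 0.3317]
eef_rot: [178.1, 0.1, 84.3]
wrist_force: [0.3, -0.0, -0.5]
opening: 0.0515
```

>>> carry_out(linear=[[-40, 0, 0], [-80, 0, 0], [-120, 0, 0], [-160, 0, 0], [-200, 0, 0], [-200, 0, 0], [-200, 0, 0]], twist=[0, 0, 0, 0, 0, 0, 0])

```text
time: 40.13
ee_pos: [0.437, -0.226, 0.3304]
eef_rot: [178.2, -0.0, 84.1]
wrist_force: [-0.4, 0.2, -0.2]
opening: 0.0511
```

```bash
python3 t.py
```

```text
t 40.18 arbor y 8.7 80 wheel x,y 2.0 9.4 122 z 0.1078 stripe 0 None
t 40.23 arbor y 9.2 77 wheel x,y 2.0 9.5 121 z 0.1087 stripe 0 None
stand [-1, 84, 88, 99, 103, 109, 115, 120, 126, 113, 107, 101, 95]
grasp+165 [ 442.4 -223.6  330.6] rot [178.3  -0.   84.4] t 40.28 F [ 0.1  0.2 -0.2] op 0.0513
[198.3  -2.4  15.7] twist 0.001 rows 4.8
```

>>> carry_out(linear=[[0, 0, 0], [0, 0, 0], [0, 0, 0]], twist=[0, 0, 0])

```text
time: 40.53
ee_pos: [0.4375, -0.2219, 0.3303]
eef_rot: [178.3, -0.1, 84.5]
wrist_force: [-0.2, -0.3, -0.0]
opening: 0.0515
```

```bash
python3 t.py
```

```text
t 40.58 arbor y 8.9 78 wheel x,y 1.9 9.5 122 z 0.1093 stripe 0 None
t 40.63 arbor y 8.9 75 wheel x,y 1.8 8.8 124 z 0.1081 stripe 0 None
stand [-1, 83, 89, 100, 104, 109, 115, 120, 125, 113, 107, 101, 94]
grasp+165 [ 442.7 -223.   330.8] rot [178.2  -0.   84.4] t 40.68 F [ 0.4 -0.   0.3] op 0.0514
[197.8  -2.4  15.8] twist 0.0022 rows 4.8
```

Wheel D rolled about 9 mm to +y and its stripe is gone from the top, so it is unbalanced.

```bash
python3 -c "
from h import *
plan((462.5,-16,300,84.3),(462.5,-16,254,84.3))
print(binpt((460.5,-328),83.6,-35,22))"
```

```text
grasp+165 [ 442.7 -223.   330.8] rot [178.2  -0.   84.4] t 40.68 F [ 0.4 -0.   0.3] op 0.0514
[208.   -1.4  30.8] twist 0.0022 rows 5.0
[-0.  -1.4 46. ] twist -0.0 rows 1.1
[ 428.17043934 -302.23569315]
```

>>> carry_out(linear=[[208, -1, 31], [208, -1, 31], [208, -1, 31], [208, -1, 31], [208, -1, 31], [208, -1, 31], [208, -1, 31], [208, -1, 31]], twist=[0, 0, 0, 0, 0, 0, 0, 0])

```text
time: 41.35
ee_pos: [0.458, -0.0153, 0.2999]
eef_rot: [178.2, 0.0, 84.5]
wrist_force: [-0.9, -0.8, 0.5]
opening: 0.0508
```

>>> carry_out(linear=[[0, -1, 25], [0, -1, 46], [0, -1, 46], [0, -1, 46]], twist=[0, 0, 0, 0])

```text
time: 41.68
ee_pos: [0.4579, -0.0167, 0.2534]
eef_rot: [178.4, 0.0, 84.4]
wrist_force: [0.2, 0.3, -0.0]
opening: 0.0514
```

>>> carry_out(linear=[[0, 0, 0], [0, 0, 0], [0, 0, 0], [0, 0, 0], [0, 0, 0], [0, 0, 0]], twist=[0, 0, 0, 0, 0, 0], claw=1)

```text
time: 42.18
ee_pos: [0.4586, -0.017, 0.2548]
eef_rot: [178.2, 0.1, 84.4]
wrist_force: [-1.3, -2.2, 5.7]
opening: 0.0147
```

>>> carry_out(linear=[[0, 0, -20], [0, 0, -50], [0, 0, -85], [0, 0, -85], [0, 0, -85], [0, 0, -85]], twist=[0, 0, 0, 0, 0, 0])

```text
time: 42.68
ee_pos: [0.4552, -0.0165, 0.3389]
eef_rot: [178.3, 0.1, 84.4]
wrist_force: [0.7, -0.5, -2.6]
opening: 0.0149
```

```bash
python3 -c "
from h import *
p,d,W=look('top','b3');bincheck(W)
plan((428,-302,330,84.3),(428,-302,228,84.3))
cv2.imwrite('pics/b3c.png',cv2.resize(p[140:310,200:450],None,fx=3,fy=3))"
```

```text
bin rim 493 (array([ 460.2, -328.5]), array([221.8, 180.3]), 83.77)
grasp+165 [459.2 -17.1 338.1] rot [1.785e+02 1.000e-01 8.440e+01] t 42.73 F [ 0.4 -0.6 -2.6] op 0.0148
[-286.6   -3.7    8.3] twist 0.0025 rows 6.9
[ 1.00e-01 -2.70e+00  1.02e+02] twist -0.0 rows 2.4
```

View pics/b3c.png

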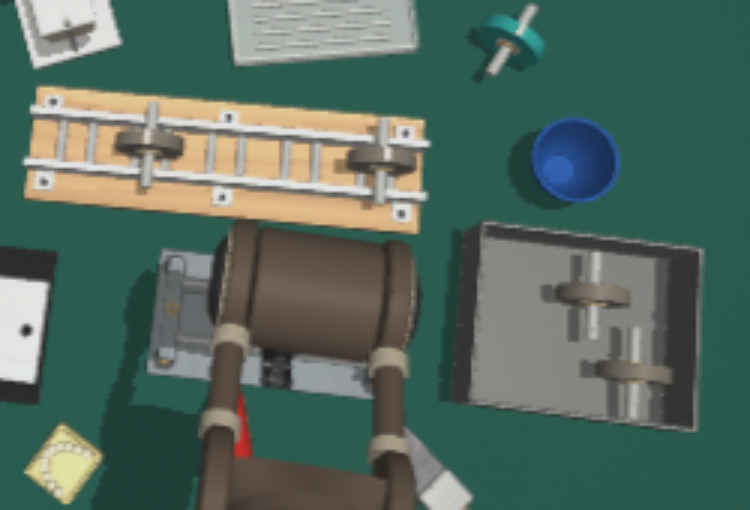

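The bin holds two upright wheels, at crop (593,295) and (635,372), and its left half is free. The rack has wheel B back in its cradle and wheel E at (382,160).

>>> carry_out(linear=[[-287, -4, 8], [-287, -4, 8], [-287, -4, 8], [-287, -4, 8], [-287, -4, 8], [-287, -4, 8], [-287, -4, 8], [-287, -4, 8]], twist=[0, 0, 0, 0, 0, 0, 0, 0])

```text
time: 43.4
ee_pos: [0.422, -0.3073, 0.3283]
eef_rot: [178.5, 0.2, 84.2]
wrist_force: [0.8, 0.2, -2.1]
opening: 0.0147
```

```bash
python3 -c "
from h import *
plan((428,-302,229,84.3))"
```

```text
grasp+165 [ 426.2 -308.4  328.4] rot [178.5   0.2  84.2] t 43.4 F [ 0.8  0.2 -2.1] op 0.0147
[ 7.  -1.4 99.4] twist -0.0024 rows 2.4
```

>>> carry_out(linear=[[7, -1, 30], [7, -1, 60], [7, -1, 88], [7, -1, 99], [7, -1, 99]], twist=[0, 0, 0, 0, 0])

```text
time: 43.82
ee_pos: [0.4235, -0.3002, 0.2272]
eef_rot: [178.8, 0.1, 84.2]
wrist_force: [1.2, -0.0, -3.2]
opening: 0.0145
```

>>> carry_out(linear=[[0, 0, 0], [0, 0, 0], [0, 0, 0], [0, 0, 0], [0, 0, -40], [0, 0, -80], [0, 0, -105], [0, 0, -105]], twist=[0, 0, 0, 0, 0, 0, 0, 0], claw=0.5)

```text
time: 44.48
ee_pos: [0.4236, -0.3017, 0.3391]
eef_rot: [178.2, 0.5, 84.2]
wrist_force: [1.1, 0.1, 0.3]
opening: 0.0424
```

>>> carry_out(linear=[[187, 177, 30], [187, 177, 30], [187, 177, 30], [187, 177, 30], [187, 177, 30], [187, 177, 30], [187, 177, 30], [187, 177, 30]], twist=[-0.03, -0.03, -0.03, -0.03, -0.03, -0.03, -0.03, -0.03])

```text
time: 45.15
ee_pos: [0.6211, -0.1315, 0.3123]
eef_rot: [178.2, 0.5, 86.1]
wrist_force: [1.1, -0.7, -0.2]
opening: 0.0424
```

```bash
python3 -c "
from h import *
plan((622.5,-133.8,239,86))"
```

```text
grasp+165 [ 626.2 -133.4  312.4] rot [178.2   0.5  86.1] t 45.15 F [ 1.1 -0.7 -0.2] op 0.0424
[ 0.  -6.  73.3] twist 0.0023 rows 1.8
```

>>> carry_out(linear=[[0, -6, 25], [0, -6, 55], [0, -6, 73], [0, -6, 73], [0, -6, 73]], twist=[0, 0, 0, 0, 0])

```text
time: 45.57
ee_pos: [0.6156, -0.1328, 0.2378]
eef_rot: [178.4, 0.5, 86.1]
wrist_force: [0.5, -0.6, 0.3]
opening: 0.0422
```

>>> carry_out(linear=[[0, 0, 0], [0, 0, 0], [0, 0, 0], [0, 0, 0], [0, 0, 0], [0, 0, 0]], twist=[0, 0, 0, 0, 0, 0], claw=1)

```text
time: 46.07
ee_pos: [0.6163, -0.1334, 0.2399]
eef_rot: [178.3, 0.6, 86.1]
wrist_force: [-1.3, -1.6, 7.6]
opening: 0.0149
```

>>> carry_out(linear=[[0, 0, -20], [0, 0, -50], [0, 0, -82], [0, 0, -82], [0, 0, -82], [0, 0, -82]], twist=[0, 0, 0, 0, 0, 0])

```text
time: 46.57
ee_pos: [0.6132, -0.1321, 0.3207]
eef_rot: [178.4, 0.6, 86.1]
wrist_force: [0.1, 0.2, -3.5]
opening: 0.0152
```

>>> carry_out(linear=[[97, -170, -5], [97, -170, -5], [97, -170, -5], [97, -170, -5], [97, -170, -5], [97, -170, -5], [97, -170, -5], [97, -170, -5]], twist=[0.03, 0.03, 0.03, 0.03, 0.03, 0.03, 0.03, 0.03])

```text
time: 47.23
ee_pos: [0.4499, -0.0236, 0.3189]
eef_rot: [178.5, 0.5, 84.4]
wrist_force: [0.9, 0.1, -2.2]
opening: 0.0149
```

```bash
python3 -c "
from h import *
plan((460,-25,256,84.3))"
```

```text
grasp+165 [454.2 -25.5 319. ] rot [178.5   0.5  84.4] t 47.23 F [ 0.9  0.1 -2.2] op 0.0149
[ 1.6  4.1 63.1] twist 0.0018 rows 1.5
```

>>> carry_out(linear=[[1.5, 4, 25], [1.5, 4, 45], [1.5, 4, 60], [1.5, 4, 63], [1.5, 4, 63], [1.5, 4, 63]], twist=[0, 0, 0, 0, 0, 0])

```text
time: 47.73
ee_pos: [0.4566, -0.0237, 0.2561]
eef_rot: [178.4, 0.5, 84.4]
wrist_force: [0.9, 0.5, -2.2]
opening: 0.0148
```

>>> carry_out(linear=[[0, 0, 0.7], [0, 0, 1.5], [0, 0, 2], [0, 0, 2]], twist=[0, 0, 0, 0])

```text
time: 48.07
ee_pos: [0.4572, -0.0238, 0.2548]
eef_rot: [178.3, 0.5, 84.4]
wrist_force: [0.4, 0.7, -1.0]
opening: 0.0148
```

>>> carry_out(linear=[[0, 0, 0.7], [0, 0, 1.2], [0, 0, 1.2], [0, 0, 1.2]], twist=[0, 0, 0, 0])

```text
time: 48.4
ee_pos: [0.4574, -0.0238, 0.2543]
eef_rot: [178.3, 0.5, 84.4]
wrist_force: [-1.2, -0.1, 5.7]
opening: 0.0151
```

>>> carry_out(linear=[[0, 0, 0], [0, 0, 0], [0, 0, 0], [0, 0, 0], [0, 0, -30], [0, 0, -70], [0, 0, -75], [0, 0, -75]], twist=[0, 0, 0, 0, 0, 0, 0, 0], claw=0.4)

```text
time: 49.07
ee_pos: [0.457, -0.0231, 0.3324]
eef_rot: [177.8, 0.6, 84.4]
wrist_force: [0.6, -1.1, 0.2]
opening: 0.0514
```

>>> carry_out(linear=[[-40, 0, 0], [-80, 0, 0], [-120, 0, 0], [-160, 0, 0], [-200, 0, 0], [-200, 0, 0], [-200, 0, 0]], twist=[0, 0, 0, 0, 0, 0, 0])

```text
time: 49.65
ee_pos: [0.4364, -0.2238, 0.3328]
eef_rot: [178.0, 0.5, 84.1]
wrist_force: [1.0, 1.0, 0.6]
opening: 0.051
```

```bash
python3 t.py
```

```text
t 49.7 arbor y 12.1 77 wheel x,y 1.6 13.3 125 z 0.108 stripe 0 None
t 49.75 arbor y 12.0 76 wheel x,y 2.0 12.9 123 z 0.1094 stripe 0 None
stand [-1, -1, 85, 95, 100, 106, 110, 117, 126, 118, 111, 105, 98]
grasp+165 [ 442.5 -222.9  333.1] rot [178.    0.5  84.4] t 49.8 F [0.3 0.  0.2] op 0.0513
[197.8  -2.3  16.5] twist 0.002 rows 4.8
```

>>> carry_out(linear=[[0, 0, 0], [0, 0, 0], [0, 0, 0]], twist=[0, 0, 0])

```text
time: 50.05
ee_pos: [0.437, -0.2198, 0.3328]
eef_rot: [178.0, 0.4, 84.5]
wrist_force: [-0.2, -1.0, -0.4]
opening: 0.0514
```

```bash
python3 t.py
```

```text
t 50.1 arbor y 12.3 80 wheel x,y 2.2 12.3 123 z 0.1099 stripe 0 None
t 50.15 arbor y 11.9 75 wheel x,y 2.1 12.1 126 z 0.1066 stripe 0 None
stand [-1, -1, 86, 95, 99, 106, 111, 114, 125, 117, 110, 106, 98]
grasp+165 [ 442.8 -222.3  333.2] rot [178.    0.5  84.5] t 50.2 F [-0.7 -0.2  0.1] op 0.0511
[197.2  -2.3  16.6] twist 0.0032 rows 4.7
```

Wheel E rolled about 12 mm and its stripe is gone, so it is also unbalanced. Wheel B, released the same way, did not move, so the release itself does not kick the wheels.

```bash
python3 -c "
from h import *
plan((463,-13.2,300,84.3),(463,-13.2,254,84.3))
print(binpt((460.3,-328.2),83.7,35,64))"
```

```text
grasp+165 [ 442.8 -222.3  333.2] rot [178.    0.5  84.5] t 50.2 F [-0.7 -0.2  0.1] op 0.0511
[210.3  -1.1  31.5] twist 0.0032 rows 5.1
[ 0.4 -1.6 46. ] twist -0.0 rows 1.1
[ 502.11162935 -268.42719974]
```

>>> carry_out(linear=[[210, -1, 31], [210, -1, 31], [210, -1, 31], [210, -1, 31], [210, -1, 31], [210, -1, 31], [210, -1, 31], [210, -1, 31]], twist=[0, 0, 0, 0, 0, 0, 0, 0])

```text
time: 50.87
ee_pos: [0.4575, -0.0115, 0.3006]
eef_rot: [177.9, 0.5, 84.6]
wrist_force: [0.3, -1.6, -0.8]
opening: 0.0513
```

>>> carry_out(linear=[[0, -1.5, 25], [0, -1.5, 46], [0, -1.5, 46], [0, -1.5, 46]], twist=[0, 0, 0, 0])

```text
time: 51.2
ee_pos: [0.4571, -0.0134, 0.254]
eef_rot: [178.1, 0.5, 84.5]
wrist_force: [0.4, -0.3, -0.1]
opening: 0.051
```

>>> carry_out(linear=[[0, 0, 0], [0, 0, 0], [0, 0, 0], [0, 0, 0], [0, 0, 0], [0, 0, 0]], twist=[0, 0, 0, 0, 0, 0], claw=1)

```text
time: 51.7
ee_pos: [0.4578, -0.0137, 0.2555]
eef_rot: [178.0, 0.6, 84.5]
wrist_force: [-1.3, -2.1, 6.8]
opening: 0.0149
```

>>> carry_out(linear=[[0, 0, -20], [0, 0, -50], [0, 0, -85], [0, 0, -85], [0, 0, -85], [0, 0, -85]], twist=[0, 0, 0, 0, 0, 0])

```text
time: 52.2
ee_pos: [0.4542, -0.0124, 0.3397]
eef_rot: [178.1, 0.6, 84.5]
wrist_force: [0.3, -0.1, -3.2]
opening: 0.0148
```

```bash
python3 -c "
from h import *
p,d,W=look('top','b4');bincheck(W)
plan((502,-268,330,84.3),(502,-268,228,84.3))
cv2.imwrite('pics/b4c.png',cv2.resize(p[190:310,320:450],None,fx=3,fy=3))"
```

```text
bin rim 496 (array([ 460.4, -327.4]), array([221.8, 180.5]), 83.48)
grasp+165 [458.8 -14.5 338.9] rot [178.2   0.6  84.5] t 52.25 F [-0.5  0.6 -3.1] op 0.0152
[-248.1   66.9   13.5] twist 0.0036 rows 6.2
[  1.   -3.2 101.9] twist -0.0 rows 2.4
```

View pics/b4c.png

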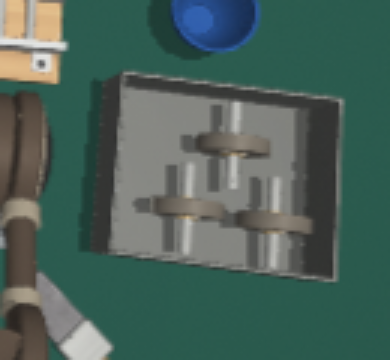

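Three wheels stand in the bin, and the far-left area around crop (150,130) is free for the fourth.

>>> carry_out(linear=[[-248, 67, 12], [-248, 67, 12], [-248, 67, 12], [-248, 67, 12], [-248, 67, 12], [-248, 67, 12], [-248, 67, 12], [-248, 67, 12]], twist=[0, 0, 0, 0, 0, 0, 0, 0])

```text
time: 52.92
ee_pos: [0.4965, -0.2683, 0.3289]
eef_rot: [178.4, 0.5, 84.3]
wrist_force: [0.8, 0.8, -2.7]
opening: 0.0149
```

```bash
python3 -c "
from h import *
plan((502,-268,229,84.3))"
```

```text
grasp+165 [ 501.  -270.2  329. ] rot [178.4   0.5  84.3] t 52.92 F [ 0.8  0.8 -2.7] op 0.0149
[ 3.1 -2.1 99.9] twist -0.0004 rows 2.4
```

>>> carry_out(linear=[[3, -2, 30], [3, -2, 60], [3, -2, 88], [3, -2, 99], [3, -2, 99]], twist=[0, 0, 0, 0, 0])

```text
time: 53.33
ee_pos: [0.4965, -0.2645, 0.2281]
eef_rot: [178.7, 0.3, 84.3]
wrist_force: [0.5, 0.1, -2.8]
opening: 0.0147
```

>>> carry_out(linear=[[0, 0, 0], [0, 0, 0], [0, 0, 0], [0, 0, 0], [0, 0, -40], [0, 0, -80], [0, 0, -105], [0, 0, -105]], twist=[0, 0, 0, 0, 0, 0, 0, 0], claw=0.5)

```text
time: 54.0
ee_pos: [0.4968, -0.2651, 0.3405]
eef_rot: [178.0, 0.7, 84.3]
wrist_force: [0.5, -0.5, 1.7]
opening: 0.0426
```

```bash
cat > cov.py <<'E'
from h import *
p,d,W=look('top','cov')
m=box(W,(.465,.338),(.12,.19),.0045,.012)&(p.min(-1)>110); m=clean(m)
print('cover mat',m.sum(),rect(W[m]))
m=box(W,(.465,.338),(.1,.1),.026,.05);print('handle',m.sum(),rect(W[m]),np.median(W[m][:,2]))
m=box(W,(.6344,.0258),(.05,.2),.07,.1);print('rack wheels',m.sum(),rect(W[m]),W[m][:,2].max())
plan((505,-60,340,84.3),(465,338,260,84.3))
E
python3 cov.py
```

```text
cover mat 1826 (array([459.4, 336.5]), array([242.1, 104.9]), 84.92)
handle 97 (array([459.6, 335.9]), array([62.9, 13.9]), 84.35) 0.03536744456742147
rack wheels 127 (array([639.2, 105.8]), array([62. , 17.5]), 85.85) 0.09609473174102945
grasp+165 [ 500.7 -266.6  337.7] rot [178.2   0.6  84.3] t 54.05 F [-0.3 -0.4  0.3] op 0.0424
[206.  -16.   -4.8] twist 0.0009 rows 5.0
[392.8 -81.7  73.6] twist -0.0 rows 9.8
```

The cover is where I left it on the mat and only wheel B is in the rack. I'll travel to the cover and reduce the tool tilt (about 2°) on the way down.

>>> carry_out(linear=[[240, -20, -30], [240, -20, -30], [240, -20, -30], [240, -20, -30], [240, -20, -30], [240, -20, -30], [240, -20, -30], [240, -20, -30]], twist=[0, 0, 0, 0, 0, 0, 0, 0])

```text
time: 54.72
ee_pos: [0.498, -0.0215, 0.3638]
eef_rot: [178.3, 0.6, 84.6]
wrist_force: [-0.8, -0.7, 0.2]
opening: 0.043
```

```bash
python3 -c "
from h import *
plan((485,150,410,84.3),(460,336,410,84.3))"
```

```text
grasp+165 [502.7 -23.6 363.8] rot [178.3   0.6  84.6] t 54.72 F [-0.8 -0.7  0.2] op 0.043
[170.7 -32.6 -48.9] twist 0.005 rows 4.3
[182.6 -43.3  -3.1] twist -0.0 rows 4.5
```

>>> carry_out(linear=[[320, -68, -60], [320, -68, -60], [320, -68, -60], [320, -68, -60], [320, -68, -60], [320, -68, -60], [320, -68, -60], [320, -68, -60]], twist=[0, 0, 0, 0, 0, 0, 0, 0])

```text
time: 55.38
ee_pos: [0.4591, 0.3036, 0.4175]
eef_rot: [178.4, 0.7, 84.5]
wrist_force: [0.7, -0.3, -0.1]
opening: 0.0424
```

>>> carry_out(linear=[[33, -8, 0], [33, -8, 0], [33, -8, 0]], twist=[0, 0, 0])

```text
time: 55.63
ee_pos: [0.4545, 0.3375, 0.4155]
eef_rot: [178.4, 0.8, 84.6]
wrist_force: [-0.1, -0.1, -0.8]
opening: 0.043
```

>>> carry_out(linear=[[0, 0, 38]], twist=[0])

```text
time: 55.72
ee_pos: [0.4589, 0.3376, 0.3842]
eef_rot: [177.7, 0.3, 84.6]
wrist_force: [1.5, 0.9, 0.4]
opening: 0.0426
```

>>> carry_out(linear=[[0, 0, 38]], twist=[0])

```text
time: 55.8
ee_pos: [0.4614, 0.3356, 0.3459]
eef_rot: [177.6, 0.3, 84.5]
wrist_force: [0.4, -0.2, -1.3]
opening: 0.0427
```

>>> carry_out(linear=[[0, 0, 38]], twist=[0])

```text
time: 55.88
ee_pos: [0.4645, 0.3334, 0.3078]
eef_rot: [177.4, 0.2, 84.4]
wrist_force: [1.4, 0.6, -0.9]
opening: 0.0426
```

```bash
python3 -c "
from h import *
plan((460,336,260,84.3))"
```

```text
grasp+165 [472.  332.1 308. ] rot [177.4   0.2  84.4] t 55.88 F [ 1.4  0.6 -0.9] op 0.0426
[  2.9 -14.5  47.4] twist 0.001 rows 1.2
```

>>> carry_out(linear=[[0, 0, 0], [0, 0, 0], [0, 0, 0], [0, 0, 0]], twist=[0, 0, 0, 0])

```text
time: 56.22
ee_pos: [0.466, 0.3333, 0.3106]
eef_rot: [177.2, 0.1, 84.3]
wrist_force: [0.4, 0.1, -0.1]
opening: 0.0426
```

>>> carry_out(linear=[[0, 0, -40]], twist=[0])

```text
time: 56.3
ee_pos: [0.462, 0.3315, 0.3441]
eef_rot: [177.8, 0.5, 84.2]
wrist_force: [-0.4, -0.7, -1.7]
opening: 0.043
```

>>> carry_out(linear=[[0, 0, 0], [0, 0, 0], [0, 0, 0], [0, 0, 0]], twist=[0, 0, 0, 0])

```text
time: 56.63
ee_pos: [0.462, 0.3315, 0.345]
eef_rot: [177.7, 0.5, 84.2]
wrist_force: [0.4, -0.3, -0.5]
opening: 0.0427
```

>>> carry_out(linear=[[0, 0, -40]], twist=[0])

```text
time: 56.72
ee_pos: [0.4574, 0.33, 0.3766]
eef_rot: [178.5, 1.1, 84.2]
wrist_force: [-0.3, -0.8, -1.9]
opening: 0.0425
```

>>> carry_out(linear=[[0, 0, 0], [0, 0, 0], [0, 0, 0], [0, 0, 0]], twist=[0, 0, 0, 0])

```text
time: 57.05
ee_pos: [0.457, 0.3298, 0.3756]
eef_rot: [178.6, 1.2, 84.2]
wrist_force: [-0.6, 0.5, 0.2]
opening: 0.0428
```

```bash
python3 -c "
from h import *
plan((459.6,336.2,230,84.5),(459.6,336.2,185.5,84.5))"
```

```text
grasp+165 [460.6 326.  375.7] rot [178.6   1.2  84.2] t 57.05 F [-0.6  0.5  0.2] op 0.0428
[ 13.   -5.5 145.4] twist -0.0045 rows 3.5
[ 0.9 -1.1 44.5] twist -0.0 rows 1.1
```

>>> carry_out(linear=[[13, -5.5, 35], [13, -5.5, 75], [13, -5.5, 110], [13, -5.5, 135], [13, -5.5, 145], [13, -5.5, 145], [13, -5.5, 145]], twist=[-0.005, -0.005, -0.005, -0.005, -0.005, -0.005, -0.005])

```text
time: 57.63
ee_pos: [0.4561, 0.34, 0.2301]
eef_rot: [178.7, 1.2, 84.5]
wrist_force: [-0.3, 0.3, 0.9]
opening: 0.0428
```

```bash
python3 -c "
from h import *
plan((459.6,336.2,186,84.5))"
```

```text
grasp+165 [459.6 336.2 230.2] rot [178.7   1.2  84.5] t 57.63 F [-0.3  0.3  0.9] op 0.0428
[ 0.9 -1.1 44.2] twist 0.0005 rows 1.1
```

>>> carry_out(linear=[[1, -1, 20], [1, -1, 38], [1, -1, 44], [1, -1, 44], [1, -1, 44]], twist=[0, 0, 0, 0, 0])

```text
time: 58.05
ee_pos: [0.4569, 0.3406, 0.1876]
eef_rot: [178.6, 1.1, 84.5]
wrist_force: [-0.5, 0.1, 0.1]
opening: 0.0425
```

>>> carry_out(linear=[[0, 0, 0], [0, 0, 0], [0, 0, 0], [0, 0, 0], [0, 0, 0], [0, 0, 0], [0, 0, 0]], twist=[0, 0, 0, 0, 0, 0, 0], claw=1)

```text
time: 58.63
ee_pos: [0.4577, 0.3412, 0.1897]
eef_rot: [178.5, 1.0, 84.5]
wrist_force: [-1.1, -1.1, 5.8]
opening: 0.0127
```

>>> carry_out(linear=[[0, 0, -15], [0, 0, -40], [0, 0, -75], [0, 0, -110], [0, 0, -135], [0, 0, -140], [0, 0, -140], [0, 0, -140]], twist=[0, 0, 0, 0, 0, 0, 0, 0])

```text
time: 59.3
ee_pos: [0.4535, 0.3435, 0.3284]
eef_rot: [178.6, 1.1, 84.5]
wrist_force: [-0.0, 0.2, -4.0]
opening: 0.0124
```

```bash
python3 -c "
from h import *
plan((460,150,330,84.3),(460,-24.6,330,84.3))"
```

```text
grasp+165 [457.4 340.  328.5] rot [178.6   1.1  84.5] t 59.3 F [-0.   0.2 -4. ] op 0.0124
[-188.9   20.9    2.6] twist 0.003 rows 4.6
[-173.7   17.3    3.7] twist -0.0 rows 4.2
```

>>> carry_out(linear=[[-40, 4, 0], [-80, 8, 1], [-120, 13, 2], [-160, 17, 3], [-189, 21, 3], [-189, 21, 3], [-189, 21, 3]], twist=[0.003, 0.003, 0.003, 0.003, 0.003, 0.003, 0.003])

```text
time: 59.88
ee_pos: [0.4551, 0.1517, 0.3267]
eef_rot: [178.9, 1.2, 84.1]
wrist_force: [0.1, 0.0, -3.2]
opening: 0.0121
```

>>> carry_out(linear=[[-40, 4, 1], [-80, 8, 2], [-120, 12, 3], [-155, 15, 4], [-170, 17, 4], [-170, 17, 4], [-170, 17, 4]], twist=[0, 0, 0, 0, 0, 0, 0])

```text
time: 60.47
ee_pos: [0.4544, -0.0189, 0.3252]
eef_rot: [179.0, 1.1, 84.0]
wrist_force: [0.2, 0.3, -3.7]
opening: 0.0127
```

```bash
python3 -c "
from h import *
plan((458.7,-23,300,84.3))"
```

```text
grasp+165 [456.9 -22.4 325.2] rot [179.    1.1  84. ] t 60.47 F [ 0.2  0.3 -3.7] op 0.0127
[ 0.   1.4 25.3] twist -0.005 rows 0.6
```

>>> carry_out(linear=[[0, 1.5, 15], [0, 1.5, 28], [0, 1.5, 33], [0, 1.5, 33], [0, 1.5, 33]], twist=[-0.005, -0.005, -0.005, -0.005, -0.005])

```text
time: 60.88
ee_pos: [0.4562, -0.0186, 0.2917]
eef_rot: [179.1, 1.1, 84.4]
wrist_force: [0.2, 0.1, -2.7]
opening: 0.0125
```

```bash
cat > air.py <<'E'
from h import *
P=[]
for n in('top','side'):
    p,d,W=look(n,'air_'+n)
    m=box(W,(.46,-.025),(.08,.15),.098,.12)&(p.min(-1)>70)&((p.max(-1).astype(int)-p.min(-1))<40)
    mm=clean(m,2); X=W[mm]; print(n,len(X),rect(X),X[:,2].min().round(4),X[:,2].max().round(4))
    A=np.c_[X[:,:2],np.ones(len(X))];c=np.linalg.lstsq(A,X[:,2],rcond=None)[0];print(' slope',c.round(4)); P.append(X)
print('both',rect(np.vstack(P)))
plan((458.7,-23,263,84.3))
p=cv2.imread('pics/air_side.png');q=cv2.imread('pics/air_top.png')
cv2.imwrite('pics/air.png',np.hstack([cv2.resize(q[195:315,230:360],(400,369)),cv2.resize(p[160:280,230:360],(400,369))]))
E
python3 air.py
```

```text
top 981 (array([445.1, -37.2]), array([260.4,  98.3]), 79.33) nan nan
 ** On entry to DLASCL parameter number  4 had an illegal value
 ** On entry to DLASCL parameter number  4 had an illegal valueTraceback (most recent call last):
  File "air.py", line 7, in <module>
    A=np.c_[X[:,:2],np.ones(len(X))];c=np.linalg.lstsq(A,X[:,2],rcond=None)[0];print(' slope',c.round(4)); P.append(X)
                                       ~~~~~~~~~~~~~~~^^^^^^^^^^^^^^^^^^^^^
    x, resids, rank, s = _umath_linalg.lstsq(a, b, rcond,
                         ~~~~~~~~~~~~~~~~~~~^^^^^^^^^^^^^
                                             signature=signature)
                                             ^^^^^^^^^^^^^^^^^^^^
    raise LinAlgError("SVD did not converge in Linear Least Squares")
numpy.linalg.LinAlgError: SVD did not converge in Linear Least Squares
```

```bash
sed -i 's/mm=clean(m,2); X=W\[mm\];/X=W[clean(m,2)]; X=X[(X[:,2]>.1)\&(X[:,2]<.12)];/' air.py; python3 air.py
```

```text
top 840 (array([456.7, -25.8]), array([239.2, 101. ]), 84.21) 0.1024 0.1163
 slope [ 0.0045 -0.0005  0.1084]
side 1356 (array([452.7, -25.3]), array([246. , 103.5]), 84.17) 0.1011 0.1168
 slope [ 4.000e-04 -1.000e-04  1.087e-01]
both (array([453.9, -25.6]), array([246.4, 104.5]), 83.47)
grasp+165 [459.6 -22.8 293. ] rot [178.9   1.1  84.3] t 61.03 F [ 0.3 -0.2 -4.1] op 0.0129
[ 0.3 -1.5 30. ] twist 0.0009 rows 0.7
```

View pics/air.png

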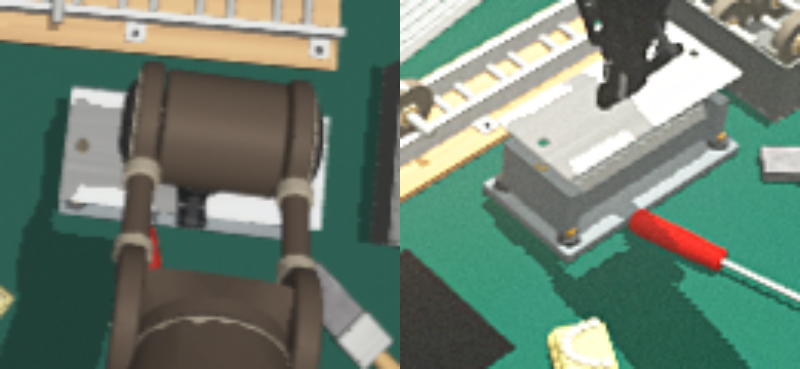

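The plate hangs level over the stand. Its left hole is visible in the top view at crop (82,145) and in the side view at (543,142). Next I measure hole against pin.

Run:
```python
from h import *
u=np.r_[np.cos(np.radians(84.3)),np.sin(np.radians(84.3))];v=np.r_[u[1],-u[0]]
for n in('top','side'):
    p,d,W=look(n); i=arm.camera_info(n);K=np.array(i['mtx']);E=np.array(i['extrinsics'])
    # all pixel rays onto plane of plate top z=.1085
    vv,uu=np.indices(d.shape);r=np.stack([(uu-K[0,2])/K[0,0],(vv-K[1,2])/K[1,1],np.ones(d.shape)],-1)@E[:3,:3].T
    Q=E[:3,3]+r*((.1085-E[2,3])/r[...,2])[...,None]
    q=(Q[...,:2]-[.4598,-.025])*1000;a=q@u;b=q@v
    on=abs(W[...,2]-.1085)<.006
    for lo,hi in((70,90),(110,118),(-118,-110),(-90,-70)):
        m=on&(a>lo)&(a<hi)
        if m.sum()>20: print(n,(lo,hi),'b edges',np.percentile(b[m],[0.5,99.5]).round(1))
    m=on&(abs(b)<20)&(abs(a)>100);print(n,'a edges',a[m].min().round(1),a[m].max().round(1))
    g=p.astype(int).min(-1)
    for s in(1,-1):
        w=(abs(a-s*105)<11)&(abs(b)<12)
        print(n,'hole',s,g[w].min(),np.median(g[w]))
        k=w&(g<np.median(g[w])-25)&(g<0.8*np.median(g[w]))
        if k.sum(): wt=(np.median(g[w])-g)[k];print('   centroid a,b',np.average(a[k],weights=wt).round(1),np.average(b[k],weights=wt).round(1),k.sum())
```

```text
top (70, 90) b edges [-52.3  51. ]
top (110, 118) b edges [-51.2  49.7]
top (-118, -110) b edges [-52.6  49.7]
top (-90, -70) b edges [-52.  -29.5]
top a edges -121.0 637.7
top hole 1 78 159.0
   centroid a,b 104.4 -0.4 16
top hole -1 47 77.5
   centroid a,b -115.2 5.5 2
side (70, 90) b edges [ -55.8 1133.9]
side (110, 118) b edges [ -54.7 1128.8]
side (-118, -110) b edges [ -54.5 1155. ]
side (-90, -70) b edges [ -55.6 1153.7]
side a edges -1199.0 776.2
side hole 1 65 212.0
   centroid a,b 103.5 -0.9 9
side hole -1 38 255.0
   centroid a,b -104.3 3.5 8
```

```bash
python3 -c "
from h import *
plan((460,-22.4,267,84.3),(460,-22.4,263,84.3))"
```

```text
grasp+165 [459.6 -23.1 293.1] rot [178.9   1.1  84.3] t 61.13 F [-0.7  0.8 -2.8] op 0.0128
[ 1.2 -0.1 26. ] twist 0.0003 rows 0.6
[ 0.1 -0.1  4. ] twist -0.0 rows 0.1
```

>>> carry_out(linear=[[1, 0, 6], [1, 0, 12], [1, 0, 18], [1, 0, 23], [1, 0, 26], [1, 0, 26]], twist=[0, 0, 0, 0, 0, 0])

```text
time: 61.63
ee_pos: [0.4567, -0.0192, 0.2658]
eef_rot: [179.1, 1.1, 84.3]
wrist_force: [0.3, 0.4, -3.6]
opening: 0.0128
```

>>> carry_out(linear=[[0, 0, 1.5], [0, 0, 3], [0, 0, 3], [0, 0, 3]], twist=[0, 0, 0, 0])

```text
time: 61.97
ee_pos: [0.4569, -0.0192, 0.2629]
eef_rot: [179.0, 1.1, 84.3]
wrist_force: [0.4, -0.4, -4.0]
opening: 0.0122
```

>>> carry_out(linear=[[0, 0, 1], [0, 0, 2], [0, 0, 2], [0, 0, 2]], twist=[0, 0, 0, 0])

```text
time: 62.3
ee_pos: [0.4571, -0.0193, 0.2626]
eef_rot: [179.1, 1.1, 84.3]
wrist_force: [-3.5, 1.5, 9.8]
opening: 0.0127
```

Contact with 10 N at the expected height, so I release and retreat.

>>> carry_out(linear=[[0, 0, 0], [0, 0, 0], [0, 0, 0], [0, 0, 0], [0, 0, 0], [0, 0, -30], [0, 0, -70], [0, 0, -90]], twist=[0, 0, 0, 0, 0, 0, 0, 0], claw=0.4)

```text
time: 62.97
ee_pos: [0.4569, -0.0175, 0.3555]
eef_rot: [178.9, 1.1, 84.3]
wrist_force: [1.4, 0.3, 0.3]
opening: 0.0513
```

>>> carry_out(linear=[[40, -40, -20], [80, -80, -20], [110, -110, -20], [140, -140, -20], [170, -170, -20], [180, -180, -20], [180, -180, -20], [180, -180, -20]], twist=[0, 0, 0, 0, 0, 0, 0, 0])

```text
time: 63.63
ee_pos: [0.2936, 0.1812, 0.3683]
eef_rot: [178.9, 1.1, 84.7]
wrist_force: [0.2, 0.2, 0.0]
opening: 0.0512
```

Run:
```python
from h import *
p,d,W=look('top','fin')
m=box(W,(.46,-.025),(.12,.18),.074,.09); print('cover',rect(W[clean(m)]),np.median(W[m][:,2]))
X=W[m];A=np.c_[X[:,:2],np.ones(len(X))];print('slope',np.linalg.lstsq(A,X[:,2],rcond=None)[0].round(4))
m=box(W,(.46,-.025),(.05,.06),.095,.13); print('handle',rect(W[m]),np.median(W[m][:,2]))
m=box(W,(.6344,.0258),(.05,.2),.07,.1);print('rack wheels',m.sum(),rect(W[m]),np.percentile(W[m][:,2],95))
bincheck(W);plan()
cv2.imwrite('pics/finc.png',cv2.resize(p[120:310,150:450],None,fx=2.6,fy=2.6))
```

```text
cover (array([458.8, -24.7]), array([242.2, 104.1]), 84.31) 0.08084696362375854
slope [-0.0016  0.0002  0.0815]
handle (array([458.8, -24. ]), array([61.3, 14.1]), 84.57) 0.10812577888154606
rack wheels 130 (array([639.3, 104.7]), array([64.9, 17.2]), 86.75) 0.09254229824141845
bin rim 497 (array([ 460.2, -328.6]), array([222.8, 180.4]), 83.86)
grasp+165 [297.9 176.8 368.6] rot [178.8   1.1  84.5] t 63.68 F [-0.1  0.3 -0. ] op 0.0511
```

View pics/finc.png

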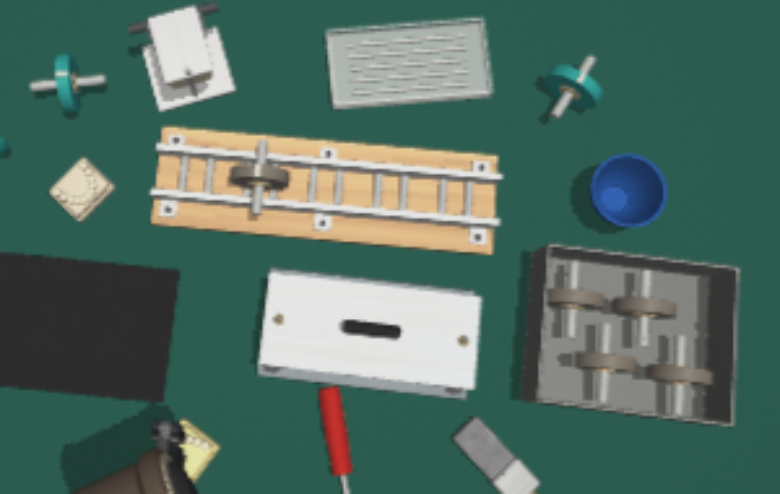

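The cover is home: flat, the same height as at the start, both pins showing in its holes and its centre about 1 mm from stand_mid. Four wheels are in the bin and wheel B stands in the rack. The cast and bowl have not moved.

```bash
python3 -c "
from plant import arm
print(arm.close_job())"
```

```text
the job is handed in; nothing more can be done
None
```

The job is done and handed in at about 64 s of the 210 s allowed. I took the cover off onto the mat, tested all five grey wheels on the knife edges, sorted them and put the cover back.

| Wheel (rack order from the left) | What it did when let go | Where it went |
|---|---|---|
| 1 | rolled about 10 mm, stripe left the top | scrap bin |
| 2 | stayed still, stripe still on top | back in its cradle |
| 3 | rolled about 10 mm, stripe left the top | scrap bin |
| 4 | rolled about 9 mm, stripe left the top | scrap bin |
| 5 | rolled about 12 mm, stripe left the top | scrap bin |

- **Cover:** it is flat at its starting height (80.8 mm against 80.7 mm), about 1 mm from the middle of the stand, with both pins through the holes.
- **Other objects:** all four scrapped wheels stand inside the bin, which did not move. In the last picture the cast and the bowl look untouched, and the gripper is clear of everything.
- **Doubtful points:**
  - The four unbalanced wheels were already at rest about 1 to 1.5 s after release, sooner than the "some seconds" described. I judged them on a turn of about 90° or more and did not test any twice.
  - The tool leaned 1 to 3° during the run, and I corrected for that.
  - One side-camera reading of the shaded cover hole was about 3 mm off the others. I trusted the top camera, and the fit bore that out.

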